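# Turn the plates over onto the marking bed and start the marking run

### The arm

A 7-joint arm with a two-finger parallel gripper is mounted at the origin on a cart in front of the work surface, level with it; the furniture and walls round the work are solid. World frame = base frame: x ahead of the robot, y to its left, z up, the work surface at z = 0. Lengths are in m, angles in rad, forces in N, time in s.
With the tool pointing down it reaches from about 0.35 to 0.9 m from the base axis. Payload 7.2 kg.
Tool frame: the origin (TCP) lies at the very end of the fingers, on their centre line; the grasp point (between the pads) lies 19 mm behind it; z points along the fingers, y is the line along which they close (so a half turn about z gives the same grasp; the last joint's range is limited). The gripper opens to 88 mm and grips with 3 to 60 N. Pads are 20 mm wide; open, the fingers measure 115 mm over their backs; the gripper's body (75 mm by 178 mm) begins 61 mm behind the grasp point.
Start: joints at [-1.279, 0.411, -0.013, 1.596, 0.006, 1.134, -0.082], TCP at [0.22, 0.585, 0.223] pointing down, gripper open.
Joint ranges: [-2.95, 2.95], [-0.29, 1.99], [-1.47, 1.44], [0.14, 2.54], [-1.03, 4.17], [0.13, 1.85], [-2.86, 2.86]. Speed limits (rad/s): [2.39, 2.39, 3.01, 3.01, 3.14, 3.14, 3.14].

### API

Orientations are given as [roll, pitch, yaw] about the fixed x, y, z axes, in that order (R = Rz(yaw) Ry(pitch) Rx(roll)).
In Python, from bench import observe, capture, job_done, spot_in gives the robot as it stands.
- The arm moves only by the tool step_arm, never from a script. Its argument "moves" is a list of rows, each an object with "fingers": the opening, from 0 (shut) to 1 (fully open); "delta_pos": the shift along the tool's x, y, z in m, a list of three; "twist": the turn about the tool's z in rad. A call has exactly 5 rows; each row shifts and turns the commanded pose from where the row before left it, along the tool's axes as they then stand; what a row does not reach is not made up. A row lasts 1/12 s, in which the tool goes at most 41.7 mm and 7.16 degrees, less where a joint would pass 70% of its speed; a pose out of reach is approached as far as the arm can. A call with a gripper value outside its range is refused whole. The fingers move at their own pace and stop on an object; the grip force is fixed at half the most. Time passes only in rows, so rows that do not move let the fingers close, or fill a call up. It gives the time, the measured TCP pose, the force, the opening and the grip force at its end, in the units of the state.
- observe(): the state, without advancing time (a new reading comes with each control period).
- capture(name): name is "scene" or "side" or "wrist"; returns a dict with "color" (420x560x3 uint8, blue, green, red), "z_map" (420x560 float32, m along the optical axis (not along the pixel's ray), 0 where there is no reading), "vertical_fov" (degrees; the focal length in pixels is half the picture's height over the tangent of half this angle, whatever the lens; pixels are square), "cx", "cy" (the principal point, pixels), "position" and "orientation" of the camera in the world; the wrist camera has in their place "hand_eye" (4x4, takes a point from camera to tool coordinates, whose origin is the TCP and whose axes are the flange's). Camera axes: x right, y down, z forward; pixel columns grow to the right and rows downward; lengths in m; the calibration is good to about 2 mm. A picture is of the moment at which its call begins: read the wrist's pose just before it.
- job_done(): hands the job in; it is judged then, once.
Trained networks look in the newest picture that a camera, given by its name, has taken for a name from the list of things; names that differ only in an ending like _2 or _b are one class to them, and where a whole thing is asked for, a point or a joint stands for the part that bears it (a point fixed in the world has none). Each returns a list of dicts, best first, with "score" (0 to 1); they miss things now and then, are a little off and sometimes report something else, mostly with a low value. They report only what shows in the picture. A call takes as long as a camera call. They do not tell look-alikes from the thing itself.
- spot_in(camera, target): "bbox" ([left, top, right, bottom] in pixels, round what is visible of it).
The state is a dict: "clock": time; "joint_positions": joint angles; "joint_vel": joint speeds; "joint_efforts": joint torques, N m; "ee_pos": TCP position; "tcp_rot": TCP orientation; "contact_force": force on the tool from outside, world axes, zero at the start; "ft_torque": the same for the moment, N m; "gripper_width": opening from 0.0 (shut) to 1.0 (fully open); "grasp_force": force on a finger pad.
Only numpy, scipy, OpenCV 4.12 (cv2) and the standard library are available. Lean on these libraries where they do the work, as an engineer would, in place of code of your own. Each camera call takes 0.05 s, during which the arm holds its last target. There are 200 camera calls.

### The job

Take the sanding block off the marking bed and set it down flat on the bench beside it, then lay all the beech plates flat and wholly on the bed, turned over so that the pocketed face of each is up. When they all lie there, start the run on the control box: press the round key, then the square key, then the long bar key, fully down and one at a time, letting each come up again. Leave the other tools where they are, and leave the plates lying on the bed.

Things in the scene. Friction and masses are not known exactly. Their poses are not given: they have to be found in the camera images.
- bed: marking bed: flat aluminium plate 170 x 340 mm (own x, y), its top 14 mm over the bench; origin on the bench under the plate's centre. Fixed. Behind it (own +x 100 to 130 mm) runs a grey beam 45 mm high and 350 mm long along own y, with a black head 50 x 55 mm (own x, y), up to 98 mm high, parked on it centred at own x +120, y -140 mm
- control_box: grey control box 100 x 190 x 36 mm (own x, y, z), fixed, origin under its centre; its three keys sit on top in a row along own y, 60 mm apart, in an order that changes
- round_top (a point): centre of the top of the round key, 50 mm over the bench while the key is up; own x runs like the control box's x, its y like the box's y
- square_top (a point): centre of the top of the square key, 50 mm over the bench while the key is up; own x runs like the control box's x, its y like the box's y
- bar_top (a point): centre of the top of the long bar key, 50 mm over the bench while the key is up; own x runs like the control box's x, its y like the box's y
- round_key (a joint): round white key, 32 mm across; joint value 0 = up, 0.005 = fully down (m); spring needs about 1.4 N to start and 5 N at the bottom; it counts as pressed beyond 0.0035 and springs back when let go
- square_key (a joint): square white key, 30 x 30 mm; joint value 0 = up, 0.005 = fully down (m); spring needs about 1.4 N to start and 5 N at the bottom; it counts as pressed beyond 0.0035 and springs back when let go
- bar_key (a joint): long bar-shaped white key, 56 mm along the box's x, 22 mm along its y; joint value 0 = up, 0.005 = fully down (m); spring needs about 1.4 N to start and 5 N at the bottom; it counts as pressed beyond 0.0035 and springs back when let go
- plate_a: beech plate 84 x 60 x 22 mm (own x, y, z), 0.12 kg; origin at its centre. One broad face (own +z) is plain, the other (own -z) has a routed pocket 48 x 32 mm, 5 mm deep, and two dark dots. It starts flat on the bench, plain face up, and can stand by itself on its 60 x 22 mm end. Two or three plates are there; an absent one reads None
- plate_b: beech plate 84 x 60 x 22 mm (own x, y, z), 0.12 kg; origin at its centre. One broad face (own +z) is plain, the other (own -z) has a routed pocket 48 x 32 mm, 5 mm deep, and two dark dots. It starts flat on the bench, plain face up, and can stand by itself on its 60 x 22 mm end. Two or three plates are there; an absent one reads None
- plate_c: beech plate 84 x 60 x 22 mm (own x, y, z), 0.12 kg; origin at its centre. One broad face (own +z) is plain, the other (own -z) has a routed pocket 48 x 32 mm, 5 mm deep, and two dark dots. It starts flat on the bench, plain face up, and can stand by itself on its 60 x 22 mm end. Two or three plates are there; an absent one reads None
- sanding_block: cork sanding block, 61 x 111 x 34 mm (own x, y, z), 0.08 kg, with a thin red sheet underneath; origin at the centre of its underside. At the start it lies upright on the bed
- tape_roll: roll of tape 96 mm across, 25 mm high, bystander; origin under its centre
- dropper_bottle: small brown bottle with a black dropper cap, 34 mm across, 102 mm high, standing, bystander; origin under its centre
- offcut: wooden wedge offcut 40 x 100 x 30 mm, bystander; origin under its centre
Things that resemble listed ones, but are neither listed nor needed, are in the scene too. There is more than one size of the sanding_block; the one meant has the size given above.

How it is judged:
By the outcome, as a careful person would: the job done as asked, in the order asked, and still so for the second after the job is handed in, with the robot touching nothing.
Of plate_a, plate_b, plate_c only 2 to 3 are there at a start; the rules pass over those that are not, and their reading is None.
At some moment in a run one of plate_a, plate_b, plate_c may be knocked a few centimetres aside while the robot is not near it.
Once in a run the grip may slacken for a moment while it holds something.
It also fails if it takes over 210 s, if anything falls off the work surface, if the arm or the gripper's body presses on something with over 40 N, if the wrist force passes 120 N, or if a joint passes its speed limit or range.

## Working session

There is one attempt and no reset: what is moved stays moved. The work goes in short steps, Python scripts to look and compute and a tool call to move; the robot and the scene stay as the last step left them, time stands still between calls to the robot, and variables do not carry over. Pictures are saved under pics/ and viewed, at most 14 in all, crops included, and the job is handed in when it is done.

Besides the shell and the picture viewer there is one more tool, called after "Call:" in YAML: its name, and indented under it one key for each argument. step_arm: Moves the arm, as the interface text tells. Its arguments: {"type":"object","properties":{"moves":{"type":"array","items":{"type":"object","properties":{"fingers":{"type":"number"},"delta_pos":{"type":"array","items":{"type":"number"}},"twist":{"type":"number"}}}}},"required":["moves"]}

```bash
ls; mkdir -p pics; cat > h.py <<'E'
import numpy as np, cv2
from scipy.spatial.transform import Rotation as R
from bench import observe, capture, job_done, spot_in
def cap(name, save=None):
    s=observe(); c=capture(name)
    if save: cv2.imwrite(f'pics/{save}.png', c['color'])
    f=210/np.tan(np.radians(c['vertical_fov'])/2)
    if 'hand_eye' in c:
        T=np.eye(4);T[:3,:3]=R.from_euler('xyz',s['tcp_rot']).as_matrix();T[:3,3]=s['ee_pos']
        T=T@np.array(c['hand_eye'])
    else:
        T=np.eye(4);o=np.array(c['orientation']);T[:3,3]=c['position']
        T[:3,:3]=o if o.shape==(3,3) else R.from_euler('xyz',o).as_matrix() if o.size==3 else R.from_quat(o).as_matrix()
    z=c['z_map']; v,u=np.mgrid[:z.shape[0],:z.shape[1]]
    P=np.stack([(u-c['cx'])/f*z,(v-c['cy'])/f*z,z],-1)@T[:3,:3].T+T[:3,3]
    P[z==0]=np.nan
    return c,P
E
python3 - <<'E'
from h import *
s=observe();print(s)
for n in ['scene','side']:
    c,P=cap(n,n+'0'); print(n,c['orientation'],c['position'],c['cx'],c['cy'],c['vertical_fov'])
    np.save(n+'P.npy',P)
    for t in ['bed','control_box','round_top','square_top','bar_top','plate_a','sanding_block','tape_roll','dropper_bottle','offcut']:
        for d in spot_in(n,t):
            b=np.array(d['bbox']).astype(int); m=P[(b[1]+b[3])//2,(b[0]+b[2])//2]
            print(t,round(d['score'],2),b,m.round(3))
E
```

```text
pics
{'clock': 0.0, 'joint_positions': array([-1.2792024 ,  0.41191707, -0.01268529,  1.59705168,  0.00558483,
        1.13429137, -0.0822088 ]), 'joint_vel': array([-0.00117978,  0.00084225,  0.00188139,  0.00071472, -0.00087639,
       -0.0010271 ,  0.00036423]), 'joint_efforts': array([-3.84855766e-04, -5.87973189e+01,  6.41191788e-01, -2.91061610e+01,
       -5.39450906e-02,  1.87213282e-02,  1.41369978e-04]), 'ee_pos': array([0.21992106, 0.5844829 , 0.22179539]), 'tcp_rot': array([-3.13996450e+00,  1.12727989e-04,  2.78178377e+00]), 'contact_force': array([-0.46385541, -1.01730174,  0.64264077]), 'ft_torque': array([ 0.0143568 ,  0.0138517 , -0.01889557]), 'grasp_force': 0.0, 'gripper_width': 0.9995348860481051}
scene [-2.33057582  0.0044154  -0.73447122] [-0.04856533 -0.77160166  0.97503307] 279.9751783058166 212.63934806368826 55.54409607754226
bed 0.58 [242 182 363 268] [ 0.622 -0.132  0.041]
bed 0.32 [282 204 316 235] [ 0.627 -0.112  0.051]
control_box 0.93 [317 265 379 325] [ 0.523 -0.415  0.042]
round_top 0.67 [229 151 253 166] [0.709 0.307 0.034]
round_top 0.44 [358 296 3
[... 793 characters left out ...]
9 325 362 338] [ 0.531 -0.463  0.049]
square_top 0.66 [325 298 345 316] [ 0.535 -0.407  0.05 ]
bar_top 0.89 [308 272 342 288] [ 0.553 -0.342  0.052]
bar_top 0.61 [325 298 346 316] [ 0.535 -0.407  0.05 ]
plate_a 0.88 [247 158 275 180] [0.631 0.169 0.024]
plate_a 0.87 [200 182 233 210] [0.462 0.096 0.02 ]
sanding_block 0.71 [281 195 329 226] [ 0.633 -0.111  0.047]
sanding_block 0.67 [182 139 220 172] [0.482 0.306 0.045]
sanding_block 0.3 [248 158 276 184] [0.632 0.163 0.019]
tape_roll 0.63 [281 148 308 171] [ 0.773  0.221 -0.003]
tape_roll 0.16 [308 278 340 290] [ 0.547 -0.349  0.05 ]
dropper_bottle 0.71 [237 240 255 280] [ 0.43  -0.224  0.059]
offcut 0.61 [255 135 276 158] [0.709 0.315 0.019]
```

```bash
python3 - <<'E'
import cv2
a=cv2.imread('pics/scene0.png')[120:350,140:420]
cv2.imwrite('pics/v1.png',cv2.resize(a,None,fx=2.6,fy=2.6))
a=cv2.imread('pics/side0.png')[100:390,140:430]
cv2.imwrite('pics/v2.png',cv2.resize(a,None,fx=2,fy=2))
E
```

```text
(no output)
```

View pics/v1.png

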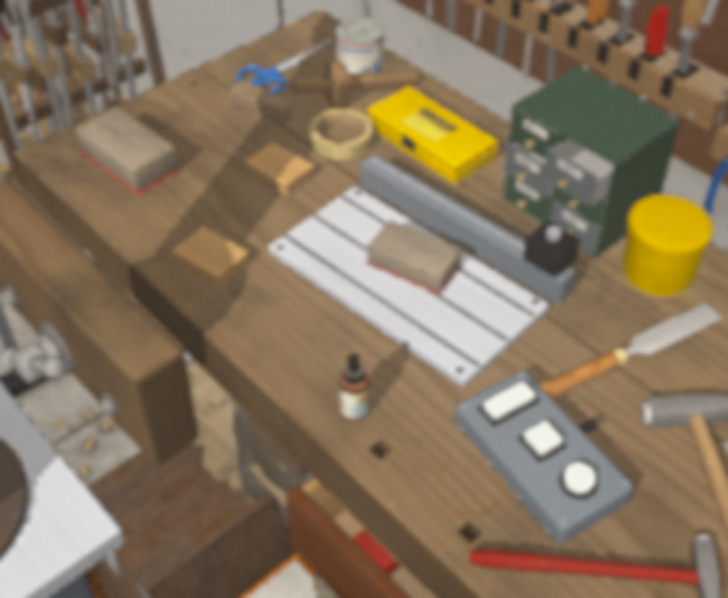

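View pics/v2.png

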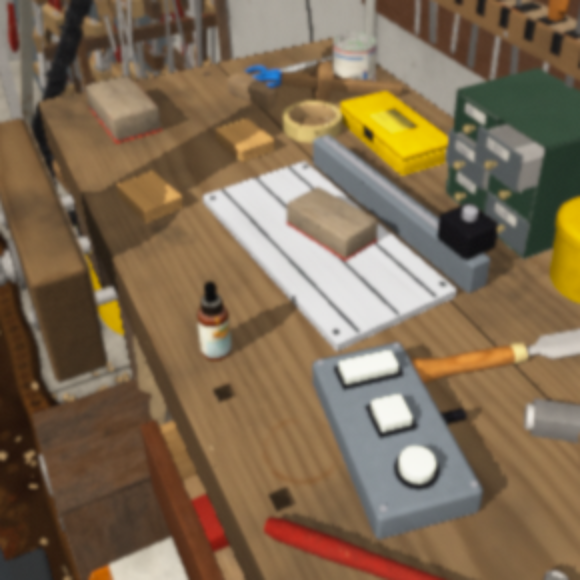

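The pictures show the bed with a sanding block near its centre and a bigger look-alike block at the far left. There are two plates, at scene pixels ~(221,220) and (247,185). The keys run bar, square, round towards the robot's right. Next I'll measure the poses.

```bash
cat >> h.py <<'E'
def rects(P,zlo,zhi,roi,minpts=40,res=0.002):
    """min-area rects of connected point groups in a height band; roi x0,x1,y0,y1"""
    p=P.reshape(-1,3); p=p[np.isfinite(p).all(1)]
    p=p[(p[:,2]>zlo)&(p[:,2]<zhi)&(p[:,0]>roi[0])&(p[:,0]<roi[1])&(p[:,1]>roi[2])&(p[:,1]<roi[3])]
    g=np.zeros((int((roi[1]-roi[0])/res)+2,int((roi[3]-roi[2])/res)+2),np.uint8)
    ij=((p[:,:2]-[roi[0],roi[2]])/res).astype(int); g[ij[:,0],ij[:,1]]=1
    g=cv2.morphologyEx(g,cv2.MORPH_CLOSE,np.ones((5,5)))
    n,l=cv2.connectedComponents(g); lab=l[ij[:,0],ij[:,1]]
    for k in range(1,n):
        q=p[lab==k]
        if len(q)<minpts: continue
        (c,(w,h),a)=cv2.minAreaRect(q[:,:2].astype(np.float32))
        if w<h: w,h,a=h,w,a-90
        print('c',np.round(c,3),'L,W',round(w,3),round(h,3),'long-axis deg',round((a+90)%180-90,1),'z',np.median(q[:,2]).round(3),'n',len(q))
E
python3 - <<'E'
from h import *
A=np.load('sceneP.npy');B=np.load('sideP.npy')
for n,P in [('scene',A),('side',B)]:
    print(n);
    print('plates');rects(P,.016,.028,(.35,.8,.02,.27))
    print('blocks');rects(P,.04,.056,(.5,.72,-.25,.02)); rects(P,.028,.05,(.38,.6,.22,.42))
    print('bed');rects(P,.009,.02,(.4,.75,-.4,.05),200)
    print('beam');rects(P,.04,.05,(.5,.9,-.4,.2),60)
    print('keys');rects(P,.044,.056,(.45,.65,-.53,-.3),20)
    print('box');rects(P,.030,.056,(.42,.68,-.58,-.27),200)
E
```

```text
scene
plates
c [0.456 0.101] L,W 0.089 0.063 long-axis deg -79.9 z 0.022 n 317
c [0.639 0.183] L,W 0.086 0.063 long-axis deg -82.0 z 0.022 n 245
c [0.757 0.183] L,W 0.094 0.092 long-axis deg -54.8 z 0.023 n 156
blocks
c [ 0.642 -0.094] L,W 0.111 0.065 long-axis deg -74.3 z 0.048 n 446
c [0.493 0.353] L,W 0.139 0.081 long-axis deg -86.3 z 0.044 n 549
bed
c [ 0.623 -0.106] L,W 0.325 0.175 long-axis deg -85.1 z 0.014 n 2873
beam
c [ 0.542 -0.346] L,W 0.068 0.036 long-axis deg -13.6 z 0.047 n 93
c [ 0.642 -0.094] L,W 0.111 0.065 long-axis deg -74.3 z 0.048 n 356
c [ 0.736 -0.087] L,W 0.35 0.035 long-axis deg -85.0 z 0.045 n 500
c [ 0.84 -0.16] L,W 0.169 0.033 long-axis deg -79.8 z 0.045 n 94
keys
c [ 0.527 -0.46 ] L,W 0.03 0.027 long-axis deg 39.6 z 0.05 n 101
c [ 0.547 -0.343] L,W 0.056 0.023 long-axis deg -7.6 z 0.05 n 134
c [ 0.538 -0.402] L,W 0.031 0.03 long-axis deg 78.7 z 0.05 n 108
box
c [ 0.538 -0.401] L,W 0.191 0.1 long-axis deg 80.2 z 0.037 n 1954
side
plates
c [0.457 0.101] L,W 0.086 0.06 long-axis deg -79.3 z 0.022 n 397
c [0.639 0.182] L,W 0.087 0.062 long-axis deg -82.8 z 0
[... 342 characters left out ...]
 z 0.016 n 325
c [ 0.725 -0.107] L,W 0.316 0.014 long-axis deg -83.2 z 0.014 n 270
beam
c [ 0.549 -0.345] L,W 0.064 0.028 long-axis deg -14.0 z 0.047 n 190
c [ 0.642 -0.095] L,W 0.112 0.063 long-axis deg -72.4 z 0.048 n 645
c [ 0.735 -0.089] L,W 0.352 0.042 long-axis deg -83.5 z 0.045 n 730
c [ 0.855 -0.333] L,W 0.093 0.035 long-axis deg -50.8 z 0.045 n 139
c [ 0.841 -0.162] L,W 0.173 0.041 long-axis deg -76.5 z 0.045 n 180
keys
c [ 0.529 -0.461] L,W 0.031 0.03 long-axis deg 32.6 z 0.05 n 243
c [ 0.549 -0.344] L,W 0.055 0.024 long-axis deg -10.9 z 0.05 n 277
c [ 0.539 -0.402] L,W 0.032 0.03 long-axis deg 81.7 z 0.05 n 237
box
c [ 0.539 -0.403] L,W 0.19 0.099 long-axis deg 79.7 z 0.036 n 4327
```

Call:
step_arm:
  moves:
    - {"fingers": 1, "delta_pos": [0, 0, 0], "twist": 0.0915}
    - {"fingers": 1, "delta_pos": [0, 0, 0], "twist": 0.0915}
    - {"fingers": 1, "delta_pos": [0, 0, 0], "twist": 0.0915}
    - {"fingers": 1, "delta_pos": [0, 0, 0], "twist": 0.0915}
    - {"fingers": 1, "delta_pos": [0, 0, 0], "twist": 0.0915}

```text
clock: 1.52
ee_pos: [0.2201, 0.585, 0.2226]
tcp_rot: [-3.142, -0.0, 2.32]
contact_force: [-0.7, -0.2, 0.3]
gripper_width: 0.999
grasp_force: 0.0
```

Call:
step_arm:
  moves:
    - {"fingers": 1, "delta_pos": [0, 0, 0], "twist": 0.0915}
    - {"fingers": 1, "delta_pos": [0, 0, 0], "twist": 0.0915}
    - {"fingers": 1, "delta_pos": [0, 0, 0], "twist": 0.0915}
    - {"fingers": 1, "delta_pos": [0, 0, 0], "twist": 0.0915}
    - {"fingers": 1, "delta_pos": [0, 0, 0], "twist": 0.0915}

```text
clock: 1.93
ee_pos: [0.22, 0.585, 0.2227]
tcp_rot: [3.142, -0.0, 1.862]
contact_force: [0.0, 1.2, -0.8]
gripper_width: 0.998
grasp_force: 0.0
```

Call:
step_arm:
  moves:
    - {"fingers": 1, "delta_pos": [-0.031, 0.0082, 0], "twist": 0}
    - {"fingers": 1, "delta_pos": [-0.031, 0.0082, 0], "twist": 0}
    - {"fingers": 1, "delta_pos": [-0.031, 0.0082, 0], "twist": 0}
    - {"fingers": 1, "delta_pos": [-0.031, 0.0082, 0], "twist": 0}
    - {"fingers": 1, "delta_pos": [-0.031, 0.0082, 0], "twist": 0}

```text
clock: 2.35
ee_pos: [0.3051, 0.4474, 0.2227]
tcp_rot: [3.141, -0.0, 1.867]
contact_force: [0.9, -0.7, 1.2]
gripper_width: 1.003
grasp_force: 0.0
```

Call:
step_arm:
  moves:
    - {"fingers": 1, "delta_pos": [-0.031, 0.0082, 0], "twist": 0}
    - {"fingers": 1, "delta_pos": [-0.031, 0.0082, 0], "twist": 0}
    - {"fingers": 1, "delta_pos": [-0.031, 0.0082, 0], "twist": 0}
    - {"fingers": 1, "delta_pos": [-0.031, 0.0082, 0], "twist": 0}
    - {"fingers": 1, "delta_pos": [-0.031, 0.0082, 0], "twist": 0}

```text
clock: 2.77
ee_pos: [0.3896, 0.311, 0.2229]
tcp_rot: [3.141, -0.0, 1.867]
contact_force: [0.2, 0.9, 0.8]
gripper_width: 0.997
grasp_force: 0.0
```

Call:
step_arm:
  moves:
    - {"fingers": 1, "delta_pos": [-0.031, 0.0082, 0], "twist": 0}
    - {"fingers": 1, "delta_pos": [-0.031, 0.0082, 0], "twist": 0}
    - {"fingers": 1, "delta_pos": [-0.031, 0.0082, 0], "twist": 0}
    - {"fingers": 1, "delta_pos": [-0.031, 0.0082, 0], "twist": 0}
    - {"fingers": 1, "delta_pos": [-0.031, 0.0082, 0], "twist": 0}

```text
clock: 3.18
ee_pos: [0.474, 0.1747, 0.223]
tcp_rot: [3.141, -0.0, 1.867]
contact_force: [0.6, -0.6, -0.3]
gripper_width: 1.002
grasp_force: 0.0
```

Call:
step_arm:
  moves:
    - {"fingers": 1, "delta_pos": [-0.031, 0.0082, 0], "twist": 0}
    - {"fingers": 1, "delta_pos": [-0.031, 0.0082, 0], "twist": 0}
    - {"fingers": 1, "delta_pos": [-0.031, 0.0082, 0], "twist": 0}
    - {"fingers": 1, "delta_pos": [-0.031, 0.0082, 0], "twist": 0}
    - {"fingers": 1, "delta_pos": [-0.031, 0.0082, 0], "twist": 0}

```text
clock: 3.6
ee_pos: [0.5585, 0.0385, 0.2229]
tcp_rot: [3.141, -0.0, 1.867]
contact_force: [0.1, -0.0, -0.2]
gripper_width: 0.997
grasp_force: 0.0
```

Call:
step_arm:
  moves:
    - {"fingers": 1, "delta_pos": [-0.031, 0.0082, 0], "twist": 0}
    - {"fingers": 1, "delta_pos": [-0.031, 0.0082, 0], "twist": 0}
    - {"fingers": 1, "delta_pos": [-0.031, 0.0082, 0], "twist": 0}
    - {"fingers": 1, "delta_pos": [-0.031, 0.0082, 0], "twist": 0}
    - {"fingers": 1, "delta_pos": [0, 0, 0], "twist": 0}

```text
clock: 4.02
ee_pos: [0.627, -0.0763, 0.2227]
tcp_rot: [3.141, 0.004, 1.86]
contact_force: [-1.1, -0.2, -0.4]
gripper_width: 1.002
grasp_force: 0.0
```

```bash
cat >> h.py <<'E'
def plan(x,y,z,yawdeg=None):
    s=observe(); p=s['ee_pos']; yaw=s['tcp_rot'][2]
    tw=0 if yawdeg is None else ((yaw-np.radians(yawdeg)+np.pi/2)%np.pi)-np.pi/2
    y2=yaw-tw; d=np.array([x,y,z])-p
    print('t',s['clock'].__round__(2),'at',p.round(4),'yaw',np.degrees(yaw).round(1),'j7',s['joint_positions'][6].round(2),'| twist',round(tw,3),'then tool d',
      [round(float(v),4) for v in (d[0]*np.cos(y2)+d[1]*np.sin(y2), d[0]*np.sin(y2)-d[1]*np.cos(y2), -d[2])])
E
python3 - <<'E'
from h import *
plan(.642,-.094,.022,107)
c,P=cap('wrist','w1'); print(c['hand_eye']); rects(P,.04,.056,(.5,.72,-.25,.02),200)
A=np.load('sceneP.npy')
q=A.reshape(-1,3);q=q[(abs(q[:,2])<.008)]
for y in [-.3,-.2,-.1,0,.1,.2]:
    r=q[abs(q[:,1]-y)<.01]; print(y,'bench x min',np.round(np.nanmin(r[:,0]),3))
E
```

```text
t 4.02 at [ 0.627  -0.0763  0.2227] yaw 106.6 j7 0.54 | twist -0.007 then tool d [-0.0213, 0.0092, 0.2007]
[[-3.43794145e-04 -9.60831950e-01 -2.77131459e-01  7.68097452e-02]
 [ 9.99999600e-01 -1.01388110e-04 -8.89025995e-04 -6.30867837e-04]
 [ 8.26106745e-04 -2.77131654e-01  9.60831600e-01 -1.63683735e-01]
 [ 0.00000000e+00  0.00000000e+00  0.00000000e+00  1.00000000e+00]]
c [ 0.642 -0.092] L,W 0.109 0.06 long-axis deg -73.4 z 0.05 n 5166
c [ 0.72  -0.023] L,W 0.087 0.007 long-axis deg -85.2 z 0.045 n 417
-0.3 bench x min 0.373
-0.2 bench x min 0.374
-0.1 bench x min -0.149
0 bench x min -0.15
0.1 bench x min -0.15
0.2 bench x min 0.267
```

Call:
step_arm:
  moves:
    - {"fingers": 1, "delta_pos": [-0.0105, 0.0045, 0.02], "twist": 0}
    - {"fingers": 1, "delta_pos": [-0.0105, 0.0045, 0.03], "twist": 0}
    - {"fingers": 1, "delta_pos": [0, 0, 0.035], "twist": 0}
    - {"fingers": 1, "delta_pos": [0, 0, 0.035], "twist": 0}
    - {"fingers": 1, "delta_pos": [0, 0, 0.03], "twist": 0}

```text
clock: 4.48
ee_pos: [0.6392, -0.085, 0.0706]
tcp_rot: [-3.141, -0.001, 1.868]
contact_force: [0.5, -0.2, 0.1]
gripper_width: 0.998
grasp_force: 0.0
```

Call:
step_arm:
  moves:
    - {"fingers": 1, "delta_pos": [0, 0, 0.03], "twist": 0}
    - {"fingers": 1, "delta_pos": [0, 0, 0.02], "twist": 0}
    - {"fingers": 1, "delta_pos": [0, 0, 0], "twist": 0}
    - {"fingers": 0.5, "delta_pos": [0, 0, 0], "twist": 0}
    - {"fingers": 0.5, "delta_pos": [0, 0, 0], "twist": 0}

```text
clock: 4.9
ee_pos: [0.6409, -0.0862, 0.0241]
tcp_rot: [3.14, 0.0, 1.867]
contact_force: [-0.3, -0.1, 1.0]
gripper_width: 0.889
grasp_force: 0.0
```

Call:
step_arm:
  moves:
    - {"fingers": 0.5, "delta_pos": [0, 0, 0], "twist": 0}
    - {"fingers": 0.5, "delta_pos": [0, 0, 0], "twist": 0}
    - {"fingers": 0.5, "delta_pos": [0, 0, 0], "twist": 0}
    - {"fingers": 0.5, "delta_pos": [0, 0, 0], "twist": 0}
    - {"fingers": 0.5, "delta_pos": [0, 0, 0], "twist": 0}

```text
clock: 5.32
ee_pos: [0.6411, -0.0866, 0.0243]
tcp_rot: [3.139, 0.0, 1.867]
contact_force: [-1.5, 1.2, 7.1]
gripper_width: 0.696
grasp_force: 30.0
```

Call:
step_arm:
  moves:
    - {"fingers": 0.5, "delta_pos": [0, 0, -0.01], "twist": 0}
    - {"fingers": 0.5, "delta_pos": [0, 0, -0.02], "twist": 0}
    - {"fingers": 0.5, "delta_pos": [0, 0, -0.02], "twist": 0}
    - {"fingers": 0.5, "delta_pos": [0, 0, -0.01], "twist": 0}
    - {"fingers": 0.5, "delta_pos": [0, 0, 0], "twist": 0}

```text
clock: 5.73
ee_pos: [0.6417, -0.0871, 0.0857]
tcp_rot: [3.137, 0.001, 1.867]
contact_force: [0.6, -0.1, -1.2]
gripper_width: 0.696
grasp_force: 30.0
```

```bash
python3 -c "
from h import *
plan(.455,-.075,.06,95)"
```

```text
t 5.73 at [ 0.6417 -0.0871  0.0857] yaw 106.9 j7 0.63 | twist 0.209 then tool d [0.0284, -0.185, 0.0257]
```

Call:
step_arm:
  moves:
    - {"fingers": 0.5, "delta_pos": [0, 0, 0], "twist": 0.07}
    - {"fingers": 0.5, "delta_pos": [0, 0, 0], "twist": 0.07}
    - {"fingers": 0.5, "delta_pos": [0, 0, 0], "twist": 0.07}
    - {"fingers": 0.5, "delta_pos": [0.006, -0.03, 0], "twist": 0}
    - {"fingers": 0.5, "delta_pos": [0.006, -0.035, 0], "twist": 0}

```text
clock: 6.15
ee_pos: [0.5744, -0.0801, 0.0813]
tcp_rot: [-3.141, 0.001, 1.657]
contact_force: [-0.8, -0.8, -0.2]
gripper_width: 0.688
grasp_force: 30.0
```

Call:
step_arm:
  moves:
    - {"fingers": 0.5, "delta_pos": [0.006, -0.035, 0], "twist": 0}
    - {"fingers": 0.5, "delta_pos": [0.006, -0.035, 0], "twist": 0}
    - {"fingers": 0.5, "delta_pos": [0.004, -0.03, 0], "twist": 0}
    - {"fingers": 0.5, "delta_pos": [0, -0.02, 0], "twist": 0}
    - {"fingers": 0.5, "delta_pos": [0, 0, 0], "twist": 0}

```text
clock: 6.57
ee_pos: [0.4481, -0.0746, 0.0818]
tcp_rot: [-3.137, -0.002, 1.656]
contact_force: [-0.9, 0.5, -0.4]
gripper_width: 0.692
grasp_force: 30.0
```

Call:
step_arm:
  moves:
    - {"fingers": 0.5, "delta_pos": [0, 0, 0.02], "twist": 0}
    - {"fingers": 0.5, "delta_pos": [0, 0, 0.02], "twist": 0}
    - {"fingers": 0.5, "delta_pos": [0, 0, 0.02], "twist": 0}
    - {"fingers": 0.5, "delta_pos": [0, 0, 0.01], "twist": 0}
    - {"fingers": 0.5, "delta_pos": [0, 0, 0], "twist": 0}

```text
clock: 6.98
ee_pos: [0.4527, -0.0748, 0.0109]
tcp_rot: [-3.139, 0.0, 1.657]
contact_force: [0.3, 0.2, -0.6]
gripper_width: 0.692
grasp_force: 30.0
```

```bash
python3 -c "
from h import *
plan(.455,-.075,.011,95)
c,P=cap('side');rects(P,.028,.056,(.38,.55,-.17,.02),40)"
```

```text
t 6.98 at [ 0.4527 -0.0748  0.0109] yaw 94.9 j7 0.55 | twist -0.001 then tool d [-0.0004, 0.0022, -0.0001]
c [ 0.454 -0.085] L,W 0.11 0.084 long-axis deg -84.9 z 0.036 n 795
```

Call:
step_arm:
  moves:
    - {"fingers": 0.5, "delta_pos": [0, 0, 0.0015], "twist": 0}
    - {"fingers": 0.5, "delta_pos": [0, 0, 0.001], "twist": 0}
    - {"fingers": 1, "delta_pos": [0, 0, 0], "twist": 0}
    - {"fingers": 1, "delta_pos": [0, 0, 0], "twist": 0}
    - {"fingers": 1, "delta_pos": [0, 0, 0], "twist": 0}

```text
clock: 7.45
ee_pos: [0.4537, -0.0746, 0.0106]
tcp_rot: [3.141, -0.0, 1.657]
contact_force: [0.5, 1.3, -0.1]
gripper_width: 0.877
grasp_force: 0.0
```

Call:
step_arm:
  moves:
    - {"fingers": 1, "delta_pos": [0, 0, 0], "twist": 0}
    - {"fingers": 1, "delta_pos": [0, 0, -0.02], "twist": 0}
    - {"fingers": 1, "delta_pos": [0, 0, -0.035], "twist": 0}
    - {"fingers": 1, "delta_pos": [0, 0, -0.035], "twist": 0}
    - {"fingers": 1, "delta_pos": [0, 0, -0.035], "twist": 0}

```text
clock: 7.87
ee_pos: [0.4527, -0.0751, 0.1364]
tcp_rot: [-3.14, 0.0, 1.656]
contact_force: [1.3, -0.1, 0.3]
gripper_width: 1.001
grasp_force: 0.0
```

Call:
step_arm:
  moves:
    - {"fingers": 1, "delta_pos": [0.035, 0.003, 0], "twist": 0}
    - {"fingers": 1, "delta_pos": [0.035, 0.003, 0], "twist": -0.04}
    - {"fingers": 1, "delta_pos": [0.035, 0.003, 0], "twist": -0.04}
    - {"fingers": 1, "delta_pos": [0.03, 0, 0], "twist": 0}
    - {"fingers": 1, "delta_pos": [0, 0, 0], "twist": 0}

```text
clock: 8.28
ee_pos: [0.4461, 0.0661, 0.1352]
tcp_rot: [3.142, -0.002, 1.744]
contact_force: [0.2, -0.6, -0.3]
gripper_width: 0.997
grasp_force: 0.0
```

```bash
python3 -c "
from h import *
plan(.451,.1285,.004,100.5)
c,P=cap('side');print('blk');rects(P,.028,.056,(.38,.55,-.17,.02),40)
c,P=cap('wrist');rects(P,.016,.028,(.35,.8,.02,.27),200)"
```

```text
t 8.28 at [0.4461 0.0661 0.1352] yaw 99.9 j7 0.11 | twist -0.01 then tool d [0.0604, 0.0162, 0.1312]
blk
c [ 0.454 -0.084] L,W 0.112 0.059 long-axis deg -85.4 z 0.034 n 731
c [0.456 0.103] L,W 0.084 0.06 long-axis deg -79.1 z 0.024 n 6614
c [0.609 0.045] L,W 0.168 0.057 long-axis deg 4.5 z 0.016 n 2162
c [0.638 0.186] L,W 0.084 0.061 long-axis deg -82.1 z 0.023 n 7275
c [0.71 0.06] L,W 0.055 0.004 long-axis deg -86.5 z 0.021 n 593
```

Call:
step_arm:
  moves:
    - {"fingers": 1, "delta_pos": [0.031, 0.008, 0], "twist": -0.01}
    - {"fingers": 1, "delta_pos": [0.031, 0.008, 0.02], "twist": 0}
    - {"fingers": 1, "delta_pos": [0, 0, 0.035], "twist": 0}
    - {"fingers": 1, "delta_pos": [0, 0, 0.035], "twist": 0}
    - {"fingers": 1, "delta_pos": [0, 0, 0.025], "twist": 0}

```text
clock: 8.8
ee_pos: [0.4518, 0.1228, 0.0181]
tcp_rot: [-3.141, 0.001, 1.746]
contact_force: [0.5, 0.7, 1.0]
gripper_width: 1.0
grasp_force: 0.0
```

Call:
step_arm:
  moves:
    - {"fingers": 1, "delta_pos": [0, 0, 0.015], "twist": 0}
    - {"fingers": 1, "delta_pos": [0, 0, 0], "twist": 0}
    - {"fingers": 0.5, "delta_pos": [0, 0, 0], "twist": 0}
    - {"fingers": 0.5, "delta_pos": [0, 0, 0], "twist": 0}
    - {"fingers": 0.5, "delta_pos": [0, 0, 0], "twist": 0}

```text
clock: 9.22
ee_pos: [0.4532, 0.1238, 0.0064]
tcp_rot: [3.139, -0.0, 1.746]
contact_force: [-0.6, 0.7, 0.3]
gripper_width: 0.81
grasp_force: 0.0
```

Call:
step_arm:
  moves:
    - {"fingers": 0.5, "delta_pos": [0, 0, 0], "twist": 0}
    - {"fingers": 0.5, "delta_pos": [0, 0, 0], "twist": 0}
    - {"fingers": 0.5, "delta_pos": [0, 0, 0], "twist": 0}
    - {"fingers": 0.5, "delta_pos": [0, 0, 0], "twist": 0}
    - {"fingers": 0.5, "delta_pos": [0, 0, 0], "twist": 0}

```text
clock: 9.63
ee_pos: [0.453, 0.1243, 0.0062]
tcp_rot: [3.14, -0.001, 1.747]
contact_force: [-0.9, -0.9, 7.9]
gripper_width: 0.679
grasp_force: 29.9
```

Call:
step_arm:
  moves:
    - {"fingers": 0.5, "delta_pos": [0, 0, -0.02], "twist": 0}
    - {"fingers": 0.5, "delta_pos": [0, 0, -0.03], "twist": 0}
    - {"fingers": 0.5, "delta_pos": [0, 0, -0.03], "twist": 0}
    - {"fingers": 0.5, "delta_pos": [0, 0, -0.02], "twist": 0}
    - {"fingers": 0.5, "delta_pos": [0, 0, 0], "twist": 0}

```text
clock: 10.05
ee_pos: [0.4543, 0.1248, 0.1089]
tcp_rot: [3.135, -0.002, 1.747]
contact_force: [0.7, 0.7, -0.7]
gripper_width: 0.684
grasp_force: 29.9
```

```bash
python3 -c "
from h import *
plan(.451,.1285,.1,100.5)
c,P=cap('side','s2');cv2.imwrite('pics/v3.png',cv2.resize(c['color'][80:250,130:360],None,fx=3,fy=3))"
```

```text
t 10.05 at [0.4543 0.1248 0.1089] yaw 100.1 j7 0.04 | twist -0.007 then tool d [0.0042, -0.0026, 0.0089]
```

View pics/v3.png

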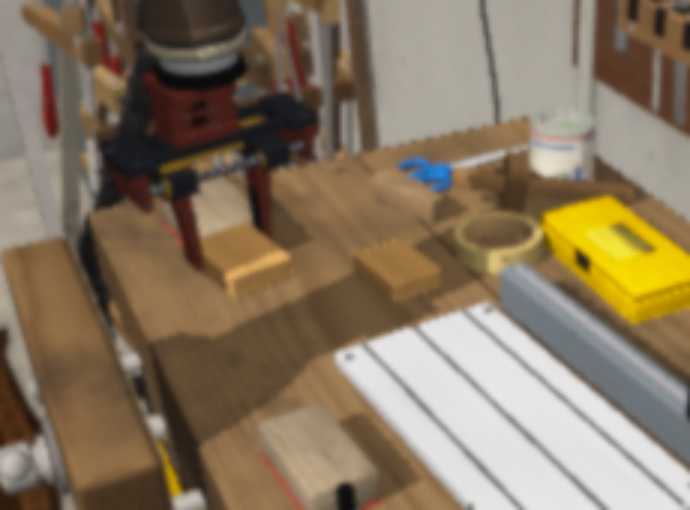

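The plate is held firmly and doesn't swing: it stays horizontal, with the long arm towards the camera. I'll turn it in the pads by pressing its long arm on the beam's edge.

Call:
step_arm:
  moves:
    - {"fingers": 0.5, "delta_pos": [0, 0, 0], "twist": -0.1}
    - {"fingers": 0.5, "delta_pos": [0, 0, 0], "twist": -0.1}
    - {"fingers": 0.5, "delta_pos": [0, 0, 0], "twist": -0.1}
    - {"fingers": 0.5, "delta_pos": [0, 0, 0], "twist": -0.1}
    - {"fingers": 0.5, "delta_pos": [0, 0, 0], "twist": -0.1}

```text
clock: 10.52
ee_pos: [0.4511, 0.1239, 0.1038]
tcp_rot: [-3.14, -0.001, 2.252]
contact_force: [-0.4, -0.2, -1.2]
gripper_width: 0.682
grasp_force: 29.9
```

Call:
step_arm:
  moves:
    - {"fingers": 0.5, "delta_pos": [0, 0, 0], "twist": -0.1}
    - {"fingers": 0.5, "delta_pos": [0, 0, 0], "twist": -0.1}
    - {"fingers": 0.5, "delta_pos": [0, 0, 0], "twist": -0.1}
    - {"fingers": 0.5, "delta_pos": [0, 0, 0], "twist": -0.1}
    - {"fingers": 0.5, "delta_pos": [0, 0, 0], "twist": -0.1}

```text
clock: 10.93
ee_pos: [0.4511, 0.1239, 0.1038]
tcp_rot: [-3.14, -0.002, 2.752]
contact_force: [-0.1, -0.0, -1.5]
gripper_width: 0.682
grasp_force: 29.9
```

Call:
step_arm:
  moves:
    - {"fingers": 0.5, "delta_pos": [0, 0, 0], "twist": -0.1}
    - {"fingers": 0.5, "delta_pos": [0, 0, 0], "twist": -0.1}
    - {"fingers": 0.5, "delta_pos": [0, 0, 0], "twist": -0.1}
    - {"fingers": 0.5, "delta_pos": [0, 0, 0], "twist": -0.1}
    - {"fingers": 0.5, "delta_pos": [0, 0, 0], "twist": -0.08}

```text
clock: 11.35
ee_pos: [0.4511, 0.1239, 0.1037]
tcp_rot: [-3.141, -0.002, -3.051]
contact_force: [0.2, -0.4, -1.8]
gripper_width: 0.682
grasp_force: 29.9
```

```bash
python3 -c "
from h import *
plan(.699,-.091,.09,185)"
```

```text
t 11.35 at [0.4511 0.1239 0.1037] yaw -174.8 j7 1.37 | twist 0.003 then tool d [-0.2282, -0.2357, 0.0137]
```

Call:
step_arm:
  moves:
    - {"fingers": 0.5, "delta_pos": [-0.019, -0.0196, 0], "twist": 0}
    - {"fingers": 0.5, "delta_pos": [-0.019, -0.0196, 0], "twist": 0}
    - {"fingers": 0.5, "delta_pos": [-0.019, -0.0196, 0], "twist": 0}
    - {"fingers": 0.5, "delta_pos": [-0.019, -0.0196, 0], "twist": 0}
    - {"fingers": 0.5, "delta_pos": [-0.019, -0.0196, 0], "twist": 0}

```text
clock: 11.77
ee_pos: [0.555, 0.0337, 0.1035]
tcp_rot: [3.141, -0.002, -3.056]
contact_force: [0.4, -0.3, -1.1]
gripper_width: 0.682
grasp_force: 29.9
```

Call:
step_arm:
  moves:
    - {"fingers": 0.5, "delta_pos": [-0.019, -0.0196, 0], "twist": 0}
    - {"fingers": 0.5, "delta_pos": [-0.019, -0.0196, 0], "twist": 0}
    - {"fingers": 0.5, "delta_pos": [-0.019, -0.0196, 0], "twist": 0}
    - {"fingers": 0.5, "delta_pos": [-0.019, -0.0196, 0], "twist": 0}
    - {"fingers": 0.5, "delta_pos": [-0.019, -0.0196, 0], "twist": 0}

```text
clock: 12.18
ee_pos: [0.658, -0.0557, 0.1029]
tcp_rot: [3.141, -0.003, -3.056]
contact_force: [-0.2, -0.0, -0.9]
gripper_width: 0.677
grasp_force: 29.9
```

Call:
step_arm:
  moves:
    - {"fingers": 0.5, "delta_pos": [-0.019, -0.0196, 0], "twist": 0}
    - {"fingers": 0.5, "delta_pos": [-0.019, -0.0196, 0], "twist": 0}
    - {"fingers": 0.5, "delta_pos": [0, 0, 0.01], "twist": 0}
    - {"fingers": 0.5, "delta_pos": [0, 0, 0.01], "twist": 0}
    - {"fingers": 0.5, "delta_pos": [0, 0, 0.01], "twist": 0}

```text
clock: 12.6
ee_pos: [0.6979, -0.0901, 0.0723]
tcp_rot: [3.14, -0.003, -3.056]
contact_force: [-0.1, 1.0, -0.7]
gripper_width: 0.683
grasp_force: 29.9
```

```bash
python3 -c "
from h import *
plan(.699,-.091,.055,185)
c,P=cap('side');rects(P,.06,.1,(.6,.8,-.16,0),30)
c,P=cap('wrist','w4')"
```

```text
t 12.6 at [ 0.6979 -0.0901  0.0723] yaw -175.1 j7 1.85 | twist -0.002 then tool d [-0.0011, -0.001, 0.0173]
c [ 0.7   -0.094] L,W 0.078 0.054 long-axis deg 87.6 z 0.087 n 398
c [ 0.74  -0.104] L,W 0.047 0.031 long-axis deg 6.1 z 0.085 n 169
```

View pics/w4.png

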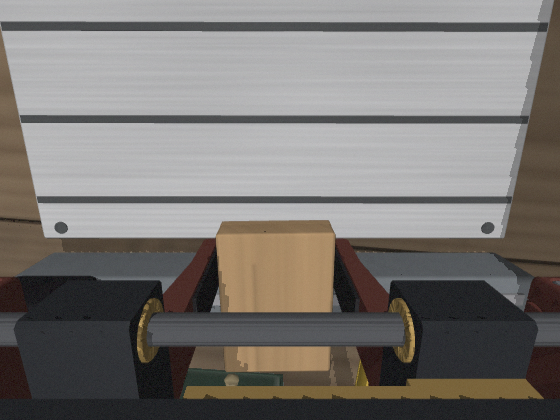

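The wrist view shows the plate in the fingers at columns 218–333, with its long arm over the beam. Now I'll press down.

Call:
step_arm:
  moves:
    - {"fingers": 0.5, "delta_pos": [0, 0, 0.006], "twist": 0}
    - {"fingers": 0.5, "delta_pos": [0, 0, 0.006], "twist": 0}
    - {"fingers": 0.5, "delta_pos": [0, 0, 0.006], "twist": 0}
    - {"fingers": 0.5, "delta_pos": [0, 0, 0.004], "twist": 0}
    - {"fingers": 0.5, "delta_pos": [0, 0, 0.004], "twist": 0}

```text
clock: 13.12
ee_pos: [0.6992, -0.0905, 0.0495]
tcp_rot: [3.141, -0.0, -3.056]
contact_force: [-5.6, 1.7, 13.3]
gripper_width: 0.681
grasp_force: 30.0
```

Call:
step_arm:
  moves:
    - {"fingers": 0.5, "delta_pos": [0, 0, 0.004], "twist": 0}
    - {"fingers": 0.5, "delta_pos": [0, 0, 0.004], "twist": 0}
    - {"fingers": 0.5, "delta_pos": [0, 0, 0.003], "twist": 0}
    - {"fingers": 0.5, "delta_pos": [0, 0, 0.003], "twist": 0}
    - {"fingers": 0.5, "delta_pos": [0, 0, 0], "twist": 0}

```text
clock: 13.53
ee_pos: [0.7003, -0.0904, 0.0371]
tcp_rot: [3.141, 0.002, -3.056]
contact_force: [-2.3, 0.6, 9.8]
gripper_width: 0.682
grasp_force: 30.0
```

```bash
cat >> h.py <<'E'
def ang(P,x,y,r=.06,zmax=.13):
    """tilt of the plate's narrow sides/faces seen: fit plane to points near"""
E
python3 -c "
from h import *
plan(.699,-.091,.03,185)
c,P=cap('wrist');np.save('w5.npy',P)
w4=c['color'];cv2.imwrite('pics/w5.png',w4)
print([P[r,276].round(3).tolist() for r in range(150,330,12)])"
```

```text
t 13.53 at [ 0.7003 -0.0904  0.0371] yaw -175.1 j7 1.86 | twist -0.002 then tool d [0.0014, -0.0005, 0.0071]
[[0.643, -0.094, 0.015], [0.65, -0.094, 0.015], [0.657, -0.093, 0.015], [0.664, -0.093, 0.015], [0.672, -0.092, 0.015], [0.679, -0.091, 0.015], [0.674, -0.092, 0.052], [0.68, -0.091, 0.055], [0.685, -0.091, 0.056], [0.691, -0.09, 0.058], [0.696, -0.09, 0.06], [0.702, -0.089, 0.062], [0.707, -0.089, 0.064], [0.712, -0.088, 0.066], [0.671, -0.092, 0.134]]
```

Call:
step_arm:
  moves:
    - {"fingers": 0.5, "delta_pos": [0, 0, 0.004], "twist": 0}
    - {"fingers": 0.5, "delta_pos": [0, 0, 0.003], "twist": 0}
    - {"fingers": 0.5, "delta_pos": [0, 0, 0.003], "twist": 0}
    - {"fingers": 0.5, "delta_pos": [0, 0, 0.002], "twist": 0}
    - {"fingers": 0.5, "delta_pos": [0, 0, 0], "twist": 0}

```text
clock: 14.0
ee_pos: [0.7012, -0.0903, 0.0258]
tcp_rot: [3.141, 0.004, -3.056]
contact_force: [-2.4, 1.2, 11.0]
gripper_width: 0.679
grasp_force: 30.0
```

```bash
cat > t.py <<'E'
from h import *
plan(.699,-.091,.03,185)
c,P=cap('wrist')
q=P[:,262:290].reshape(-1,3); s=observe()['ee_pos']
q=q[(np.abs(q[:,:2]-s[:2]).max(1)<.045)&(q[:,2]>s[2]+.002)&(q[:,2]<s[2]+.075)]
q=q[q[:,2]>.019]
u=(q-s)[:,[0,2]]; h,e=np.histogram(u[:,0],bins=np.arange(-.045,.046,.005))
for a,b in zip(e[:-1],e[1:]):
    m=(u[:,0]>=a)&(u[:,0]<b)
    if m.sum()>5: print('dx %.4f z-tcp %.4f max %.4f n %d'%(a+.0025,np.median(u[m,1]),u[m,1].max(),m.sum()))
E
python3 t.py
```

```text
t 14.0 at [ 0.7012 -0.0903  0.0258] yaw -175.1 j7 1.86 | twist -0.002 then tool d [0.0023, -0.0005, -0.0042]
dx -0.0275 z-tcp 0.0148 max 0.0171 n 137
dx -0.0225 z-tcp 0.0173 max 0.0206 n 338
dx -0.0175 z-tcp 0.0207 max 0.0238 n 349
dx -0.0125 z-tcp 0.0242 max 0.0280 n 351
dx -0.0075 z-tcp 0.0276 max 0.0311 n 369
dx -0.0025 z-tcp 0.0309 max 0.0337 n 367
dx 0.0025 z-tcp 0.0343 max 0.0374 n 369
dx 0.0075 z-tcp 0.0371 max 0.0396 n 284
dx 0.0175 z-tcp 0.0472 max 0.0478 n 9
dx 0.0225 z-tcp 0.0482 max 0.0517 n 399
dx 0.0275 z-tcp 0.0514 max 0.0550 n 433
dx 0.0325 z-tcp 0.0541 max 0.0561 n 273
```

Tilt is 34°, but the plate slid up in the pads and would hit the palm when upright. I'll lay it back on the bed and grip it nearer its centre.

Call:
step_arm:
  moves:
    - {"fingers": 0.5, "delta_pos": [0, 0, -0.02], "twist": 0}
    - {"fingers": 0.5, "delta_pos": [0.01, 0, -0.015], "twist": 0}
    - {"fingers": 0.5, "delta_pos": [0.03, 0, 0], "twist": 0}
    - {"fingers": 0.5, "delta_pos": [0.03, 0, 0], "twist": 0}
    - {"fingers": 0.5, "delta_pos": [0.01, 0, 0.01], "twist": 0}

```text
clock: 14.47
ee_pos: [0.6171, -0.0989, 0.0499]
tcp_rot: [-3.141, 0.001, -3.058]
contact_force: [0.7, -0.5, -1.1]
gripper_width: 0.686
grasp_force: 30.0
```

Call:
step_arm:
  moves:
    - {"fingers": 0.5, "delta_pos": [0, 0, 0.015], "twist": 0}
    - {"fingers": 0.5, "delta_pos": [0, 0, 0.01], "twist": 0}
    - {"fingers": 0.5, "delta_pos": [0, 0, 0.005], "twist": 0}
    - {"fingers": 0.5, "delta_pos": [0, 0, 0.002], "twist": 0}
    - {"fingers": 0.5, "delta_pos": [0, 0, 0.001], "twist": 0}

```text
clock: 14.88
ee_pos: [0.6217, -0.0973, 0.0167]
tcp_rot: [3.141, 0.003, -3.056]
contact_force: [-2.1, 1.6, 15.1]
gripper_width: 0.682
grasp_force: 30.0
```

Call:
step_arm:
  moves:
    - {"fingers": 0.75, "delta_pos": [0, 0, 0], "twist": 0}
    - {"fingers": 0.85, "delta_pos": [0, 0, 0], "twist": 0}
    - {"fingers": 1, "delta_pos": [0, 0, 0], "twist": 0}
    - {"fingers": 1, "delta_pos": [0, 0, 0], "twist": 0}
    - {"fingers": 1, "delta_pos": [0, 0, -0.015], "twist": 0}

```text
clock: 15.3
ee_pos: [0.6177, -0.0974, 0.0276]
tcp_rot: [3.141, -0.005, -3.056]
contact_force: [-0.5, 0.0, -0.4]
gripper_width: 0.989
grasp_force: 0.0
```

Call:
step_arm:
  moves:
    - {"fingers": 1, "delta_pos": [0, 0, -0.02], "twist": 0}
    - {"fingers": 1, "delta_pos": [0, 0, -0.02], "twist": 0}
    - {"fingers": 1, "delta_pos": [0, 0, -0.02], "twist": 0}
    - {"fingers": 1, "delta_pos": [0, 0, -0.02], "twist": 0}
    - {"fingers": 1, "delta_pos": [0, 0, 0], "twist": 0}

```text
clock: 15.72
ee_pos: [0.6219, -0.0982, 0.1141]
tcp_rot: [-3.141, 0.006, -3.057]
contact_force: [1.0, -0.0, -0.1]
gripper_width: 0.997
grasp_force: 0.0
```

```bash
python3 -c "
from h import *
plan(.65,-.091,.018,185)
c,P=cap('wrist');rects(P,.026,.042,(.5,.715,-.25,.06),200)
c,P=cap('side');rects(P,.026,.042,(.5,.715,-.25,.06),50)"
```

```text
t 15.72 at [ 0.6219 -0.0982  0.1141] yaw -175.1 j7 1.86 | twist -0.002 then tool d [-0.0286, 0.0047, 0.0961]
c [ 0.644 -0.095] L,W 0.084 0.06 long-axis deg 4.8 z 0.037 n 7234
c [ 0.644 -0.097] L,W 0.086 0.065 long-axis deg 4.1 z 0.035 n 556
```

Call:
step_arm:
  moves:
    - {"fingers": 1, "delta_pos": [-0.014, 0, 0.02], "twist": 0}
    - {"fingers": 1, "delta_pos": [0, 0, 0.03], "twist": 0}
    - {"fingers": 1, "delta_pos": [0, 0, 0.025], "twist": 0}
    - {"fingers": 1, "delta_pos": [0, 0, 0.015], "twist": 0}
    - {"fingers": 1, "delta_pos": [0, 0, 0.006], "twist": 0}

```text
clock: 16.23
ee_pos: [0.6332, -0.0964, 0.014]
tcp_rot: [3.141, -0.002, -3.056]
contact_force: [-21.6, 6.1, 71.9]
gripper_width: 1.001
grasp_force: 36.0
```

Call:
step_arm:
  moves:
    - {"fingers": 0.5, "delta_pos": [0, 0, 0], "twist": 0}
    - {"fingers": 0.5, "delta_pos": [0, 0, 0], "twist": 0}
    - {"fingers": 0.5, "delta_pos": [0, 0, 0], "twist": 0}
    - {"fingers": 0.5, "delta_pos": [0, 0, 0], "twist": 0}
    - {"fingers": 0.5, "delta_pos": [0, 0, 0], "twist": 0}

```text
clock: 16.65
ee_pos: [0.6344, -0.0966, 0.0145]
tcp_rot: [-3.141, 0.002, -3.056]
contact_force: [-0.4, 0.2, 10.0]
gripper_width: 0.68
grasp_force: 35.9
```

Call:
step_arm:
  moves:
    - {"fingers": 0.5, "delta_pos": [0, 0, 0], "twist": 0}
    - {"fingers": 0.5, "delta_pos": [0, 0, -0.02], "twist": 0}
    - {"fingers": 0.5, "delta_pos": [0, 0, -0.025], "twist": 0}
    - {"fingers": 0.5, "delta_pos": [-0.01, 0, -0.01], "twist": 0}
    - {"fingers": 0.5, "delta_pos": [-0.02, 0, 0], "twist": 0}

```text
clock: 17.07
ee_pos: [0.6629, -0.0949, 0.0707]
tcp_rot: [-3.141, 0.0, -3.058]
contact_force: [0.2, -0.3, -0.2]
gripper_width: 0.681
grasp_force: 30.0
```

Call:
step_arm:
  moves:
    - {"fingers": 0.5, "delta_pos": [-0.02, 0, 0], "twist": 0}
    - {"fingers": 0.5, "delta_pos": [-0.012, 0, 0], "twist": 0}
    - {"fingers": 0.5, "delta_pos": [0, 0, 0], "twist": 0}
    - {"fingers": 0.5, "delta_pos": [0, 0, 0.006], "twist": 0}
    - {"fingers": 0.5, "delta_pos": [0, 0, 0.004], "twist": 0}

```text
clock: 17.48
ee_pos: [0.6937, -0.0914, 0.0572]
tcp_rot: [3.141, -0.003, -3.057]
contact_force: [-0.1, 0.7, -1.5]
gripper_width: 0.683
grasp_force: 30.0
```

```bash
python3 t.py
```

```text
t 17.48 at [ 0.6937 -0.0914  0.0572] yaw -175.1 j7 1.85 | twist -0.002 then tool d [-0.0053, -0.0, 0.0272]
dx -0.0325 z-tcp 0.0164 max 0.0249 n 406
dx -0.0275 z-tcp 0.0238 max 0.0257 n 286
dx -0.0225 z-tcp 0.0238 max 0.0253 n 282
dx -0.0175 z-tcp 0.0238 max 0.0256 n 265
dx -0.0125 z-tcp 0.0237 max 0.0255 n 276
dx -0.0075 z-tcp 0.0238 max 0.0254 n 266
dx -0.0025 z-tcp 0.0237 max 0.0252 n 255
dx 0.0025 z-tcp 0.0238 max 0.0252 n 261
dx 0.0075 z-tcp 0.0237 max 0.0251 n 248
dx 0.0125 z-tcp 0.0237 max 0.0254 n 243
dx 0.0175 z-tcp 0.0236 max 0.0248 n 226
dx 0.0375 z-tcp 0.0242 max 0.0249 n 9
dx 0.0425 z-tcp 0.0235 max 0.0251 n 197
```

Call:
step_arm:
  moves:
    - {"fingers": 0.5, "delta_pos": [-0.004, 0, 0.005], "twist": 0}
    - {"fingers": 0.5, "delta_pos": [-0.002, 0, 0.005], "twist": 0}
    - {"fingers": 0.5, "delta_pos": [0, 0, 0.004], "twist": 0}
    - {"fingers": 0.5, "delta_pos": [0, 0, 0.003], "twist": 0}
    - {"fingers": 0.5, "delta_pos": [0, 0, 0.003], "twist": 0}

```text
clock: 17.95
ee_pos: [0.7017, -0.0906, 0.0409]
tcp_rot: [3.141, 0.001, -3.056]
contact_force: [-7.0, 0.5, 15.5]
gripper_width: 0.681
grasp_force: 30.0
```

Call:
step_arm:
  moves:
    - {"fingers": 0.5, "delta_pos": [0, 0, 0.003], "twist": 0}
    - {"fingers": 0.5, "delta_pos": [0, 0, 0.003], "twist": 0}
    - {"fingers": 0.5, "delta_pos": [0, 0, 0.002], "twist": 0}
    - {"fingers": 0.5, "delta_pos": [0, 0, 0.002], "twist": 0}
    - {"fingers": 0.5, "delta_pos": [0, 0, 0], "twist": 0}

```text
clock: 18.37
ee_pos: [0.7023, -0.0906, 0.0313]
tcp_rot: [3.141, 0.003, -3.056]
contact_force: [-4.3, 1.6, 11.7]
gripper_width: 0.682
grasp_force: 30.0
```

```bash
python3 t.py
```

```text
t 18.37 at [ 0.7023 -0.0906  0.0313] yaw -175.1 j7 1.86 | twist -0.002 then tool d [0.0034, -0.0001, 0.0013]
dx -0.0375 z-tcp 0.0184 max 0.0206 n 125
dx -0.0325 z-tcp 0.0201 max 0.0224 n 311
dx -0.0275 z-tcp 0.0219 max 0.0236 n 309
dx -0.0225 z-tcp 0.0235 max 0.0257 n 319
dx -0.0175 z-tcp 0.0253 max 0.0274 n 320
dx -0.0125 z-tcp 0.0269 max 0.0291 n 318
dx -0.0075 z-tcp 0.0287 max 0.0314 n 321
dx -0.0025 z-tcp 0.0305 max 0.0328 n 317
dx 0.0025 z-tcp 0.0321 max 0.0342 n 321
dx 0.0075 z-tcp 0.0340 max 0.0362 n 328
dx 0.0125 z-tcp 0.0345 max 0.0360 n 52
dx 0.0275 z-tcp 0.0408 max 0.0433 n 295
dx 0.0325 z-tcp 0.0425 max 0.0450 n 328
dx 0.0375 z-tcp 0.0442 max 0.0467 n 322
dx 0.0425 z-tcp 0.0448 max 0.0457 n 88
```

Call:
step_arm:
  moves:
    - {"fingers": 0.5, "delta_pos": [0, 0, 0.003], "twist": 0}
    - {"fingers": 0.5, "delta_pos": [0, 0, 0.003], "twist": 0}
    - {"fingers": 0.5, "delta_pos": [0, 0, 0.003], "twist": 0}
    - {"fingers": 0.5, "delta_pos": [0, 0, 0.002], "twist": 0}
    - {"fingers": 0.5, "delta_pos": [0, 0, 0], "twist": 0}

```text
clock: 18.83
ee_pos: [0.7031, -0.0905, 0.0207]
tcp_rot: [3.142, 0.004, -3.056]
contact_force: [-2.9, 2.1, 13.5]
gripper_width: 0.685
grasp_force: 30.0
```

```bash
python3 t.py
```

```text
t 18.83 at [ 0.7031 -0.0905  0.0207] yaw -175.1 j7 1.86 | twist -0.002 then tool d [0.0041, -0.0001, -0.0093]
dx -0.0375 z-tcp 0.0151 max 0.0173 n 96
dx -0.0325 z-tcp 0.0176 max 0.0203 n 342
dx -0.0275 z-tcp 0.0208 max 0.0238 n 338
dx -0.0225 z-tcp 0.0240 max 0.0282 n 359
dx -0.0175 z-tcp 0.0274 max 0.0312 n 357
dx -0.0125 z-tcp 0.0308 max 0.0346 n 370
dx -0.0075 z-tcp 0.0342 max 0.0370 n 384
dx -0.0025 z-tcp 0.0375 max 0.0411 n 384
dx 0.0025 z-tcp 0.0408 max 0.0442 n 397
dx 0.0075 z-tcp 0.0423 max 0.0436 n 45
dx 0.0175 z-tcp 0.0514 max 0.0543 n 265
dx 0.0225 z-tcp 0.0539 max 0.0578 n 445
dx 0.0275 z-tcp 0.0571 max 0.0598 n 399
```

Call:
step_arm:
  moves:
    - {"fingers": 0.5, "delta_pos": [-0.003, 0, 0], "twist": 0}
    - {"fingers": 0.5, "delta_pos": [-0.003, 0, 0], "twist": 0}
    - {"fingers": 0.5, "delta_pos": [-0.002, 0, 0], "twist": 0}
    - {"fingers": 0.5, "delta_pos": [-0.001, 0, 0], "twist": 0}
    - {"fingers": 0.5, "delta_pos": [0, 0, 0], "twist": 0}

```text
clock: 19.3
ee_pos: [0.7058, -0.0902, 0.0186]
tcp_rot: [3.14, -0.009, -3.057]
contact_force: [-18.7, 1.1, 17.4]
gripper_width: 0.681
grasp_force: 30.0
```

```bash
python3 t.py
```

```text
t 19.3 at [ 0.7058 -0.0902  0.0186] yaw -175.2 j7 1.86 | twist -0.003 then tool d [0.0069, -0.0002, -0.0114]
dx -0.0375 z-tcp 0.0171 max 0.0196 n 234
dx -0.0325 z-tcp 0.0199 max 0.0229 n 337
dx -0.0275 z-tcp 0.0235 max 0.0268 n 363
dx -0.0225 z-tcp 0.0270 max 0.0298 n 355
dx -0.0175 z-tcp 0.0304 max 0.0337 n 372
dx -0.0125 z-tcp 0.0339 max 0.0378 n 380
dx -0.0075 z-tcp 0.0373 max 0.0407 n 393
dx -0.0025 z-tcp 0.0408 max 0.0446 n 398
dx 0.0025 z-tcp 0.0440 max 0.0467 n 344
dx 0.0125 z-tcp 0.0538 max 0.0553 n 15
dx 0.0175 z-tcp 0.0549 max 0.0589 n 444
dx 0.0225 z-tcp 0.0584 max 0.0619 n 451
dx 0.0275 z-tcp 0.0605 max 0.0621 n 205
```

Forces show the fingers meeting the beam at about 35° tilt. I'll push the raised end against the taller head instead, with the fingers clear of the beam.

Call:
step_arm:
  moves:
    - {"fingers": 0.5, "delta_pos": [0.01, 0, -0.01], "twist": 0}
    - {"fingers": 0.5, "delta_pos": [0.015, 0, -0.015], "twist": 0}
    - {"fingers": 0.5, "delta_pos": [0.015, 0, -0.01], "twist": 0}
    - {"fingers": 0.5, "delta_pos": [0.015, 0, 0], "twist": 0}
    - {"fingers": 0.5, "delta_pos": [0, 0, 0], "twist": 0}

```text
clock: 19.77
ee_pos: [0.6533, -0.0955, 0.0538]
tcp_rot: [-3.142, -0.001, -3.058]
contact_force: [0.2, -0.4, -1.8]
gripper_width: 0.681
grasp_force: 30.0
```

```bash
python3 -c "
from h import *
plan(.6735,-.234,.032,185)
B=np.load('sideP.npy').reshape(-1,3)
for P in (np.load('sceneP.npy'),np.load('sideP.npy')):
    rects(P,.052,.1,(.7,.8,-.29,-.18),15); rects(P,.055,.08,(.7,.8,-.29,-.18),15)
    q=P.reshape(-1,3);q=q[(q[:,0]>.71)&(q[:,0]<.79)&(q[:,1]>-.28)&(q[:,1]<-.18)&(q[:,2]>.05)];print(np.histogram(q[:,2],bins=np.arange(.05,.105,.005))[0])
"
```

```text
t 19.77 at [ 0.6533 -0.0955  0.0538] yaw -175.2 j7 1.87 | twist -0.003 then tool d [-0.008, -0.1397, 0.0218]
c [ 0.753 -0.227] L,W 0.055 0.054 long-axis deg -85.1 z 0.083 n 310
c [ 0.74  -0.239] L,W 0.067 0.033 long-axis deg -43.2 z 0.068 n 114
[18 22 19 25 21 27 66 94  6 17]
c [ 0.753 -0.229] L,W 0.055 0.05 long-axis deg -85.6 z 0.081 n 595
c [ 0.742 -0.24 ] L,W 0.069 0.034 long-axis deg -44.3 z 0.068 n 254
[ 43  46  51  55  48  54 127 140  15  30]
```

Call:
step_arm:
  moves:
    - {"fingers": 0.5, "delta_pos": [0, -0.028, 0], "twist": 0}
    - {"fingers": 0.5, "delta_pos": [0, -0.028, 0], "twist": 0}
    - {"fingers": 0.5, "delta_pos": [0, -0.028, 0], "twist": 0}
    - {"fingers": 0.5, "delta_pos": [0, -0.028, 0.005], "twist": 0}
    - {"fingers": 0.5, "delta_pos": [0, -0.028, 0.006], "twist": 0}

```text
clock: 20.18
ee_pos: [0.6683, -0.2354, 0.0421]
tcp_rot: [-3.141, 0.001, -3.056]
contact_force: [0.4, -0.7, -1.6]
gripper_width: 0.68
grasp_force: 30.0
```

Call:
step_arm:
  moves:
    - {"fingers": 0.5, "delta_pos": [-0.006, 0, 0.006], "twist": 0}
    - {"fingers": 0.5, "delta_pos": [-0.006, 0, 0.005], "twist": 0}
    - {"fingers": 0.5, "delta_pos": [-0.005, 0, 0], "twist": 0}
    - {"fingers": 0.5, "delta_pos": [-0.005, 0, 0], "twist": 0}
    - {"fingers": 0.5, "delta_pos": [-0.005, 0, 0], "twist": 0}

```text
clock: 20.6
ee_pos: [0.6891, -0.2303, 0.0289]
tcp_rot: [3.138, -0.012, -3.055]
contact_force: [-21.0, 0.6, -0.1]
gripper_width: 0.685
grasp_force: 30.0
```

```bash
python3 t.py
```

```text
t 20.6 at [ 0.6891 -0.2303  0.0289] yaw -175.1 j7 2.05 | twist -0.001 then tool d [-0.022, 0.1379, -0.0011]
dx -0.0425 z-tcp 0.0157 max 0.0159 n 6
dx -0.0375 z-tcp 0.0173 max 0.0203 n 335
dx -0.0325 z-tcp 0.0210 max 0.0240 n 345
dx -0.0275 z-tcp 0.0246 max 0.0278 n 354
dx -0.0225 z-tcp 0.0281 max 0.0321 n 367
dx -0.0175 z-tcp 0.0319 max 0.0352 n 379
dx -0.0125 z-tcp 0.0356 max 0.0391 n 395
dx -0.0075 z-tcp 0.0392 max 0.0430 n 396
dx -0.0025 z-tcp 0.0427 max 0.0466 n 416
dx 0.0025 z-tcp 0.0456 max 0.0476 n 272
dx 0.0125 z-tcp 0.0552 max 0.0577 n 109
dx 0.0175 z-tcp 0.0571 max 0.0605 n 465
dx 0.0225 z-tcp 0.0609 max 0.0640 n 493
dx 0.0275 z-tcp 0.0625 max 0.0632 n 49
```

Call:
step_arm:
  moves:
    - {"fingers": 0.5, "delta_pos": [-0.003, 0, 0], "twist": 0}
    - {"fingers": 0.5, "delta_pos": [-0.003, 0, 0], "twist": 0}
    - {"fingers": 0.5, "delta_pos": [-0.003, 0, 0], "twist": 0}
    - {"fingers": 0.5, "delta_pos": [-0.003, 0, 0], "twist": 0}
    - {"fingers": 0.5, "delta_pos": [0, 0, 0], "twist": 0}

```text
clock: 21.07
ee_pos: [0.6969, -0.2295, 0.0268]
tcp_rot: [3.137, -0.02, -3.056]
contact_force: [-24.3, 0.2, -2.2]
gripper_width: 0.679
grasp_force: 30.0
```

```bash
python3 t.py
```

```text
t 21.07 at [ 0.6969 -0.2295  0.0268] yaw -175.1 j7 2.04 | twist -0.002 then tool d [-0.0142, 0.1378, -0.0032]
dx -0.0425 z-tcp 0.0164 max 0.0194 n 336
dx -0.0375 z-tcp 0.0204 max 0.0241 n 345
dx -0.0325 z-tcp 0.0243 max 0.0278 n 360
dx -0.0275 z-tcp 0.0283 max 0.0320 n 370
dx -0.0225 z-tcp 0.0324 max 0.0364 n 387
dx -0.0175 z-tcp 0.0364 max 0.0399 n 400
dx -0.0125 z-tcp 0.0404 max 0.0446 n 419
dx -0.0075 z-tcp 0.0443 max 0.0483 n 432
dx -0.0025 z-tcp 0.0484 max 0.0518 n 445
dx 0.0025 z-tcp 0.0504 max 0.0520 n 86
dx 0.0125 z-tcp 0.0607 max 0.0644 n 429
dx 0.0175 z-tcp 0.0636 max 0.0654 n 367
dx 0.0225 z-tcp 0.0634 max 0.0638 n 9
dx 0.0325 z-tcp 0.0541 max 0.0570 n 306
```

The wall push mostly slides the plate. New plan: lay it down, grip with just the fingertips, and press its far end on the head's top edge. That leaves it leaning, so I can regrip it low and push it upright.

Call:
step_arm:
  moves:
    - {"fingers": 0.5, "delta_pos": [0.015, 0, 0], "twist": 0}
    - {"fingers": 0.5, "delta_pos": [0.02, 0, 0], "twist": 0}
    - {"fingers": 0.5, "delta_pos": [0.015, 0, 0], "twist": 0}
    - {"fingers": 0.5, "delta_pos": [0, 0, 0.003], "twist": 0}
    - {"fingers": 0.5, "delta_pos": [0, 0, 0.003], "twist": 0}

```text
clock: 21.53
ee_pos: [0.6575, -0.2336, 0.0258]
tcp_rot: [3.141, 0.001, -3.055]
contact_force: [0.4, 0.3, -1.6]
gripper_width: 0.681
grasp_force: 30.0
```

Call:
step_arm:
  moves:
    - {"fingers": 0.5, "delta_pos": [0, 0, 0.001], "twist": 0}
    - {"fingers": 0.7, "delta_pos": [0, 0, 0], "twist": 0}
    - {"fingers": 0.85, "delta_pos": [0, 0, 0], "twist": 0}
    - {"fingers": 1, "delta_pos": [0, 0, 0], "twist": 0}
    - {"fingers": 1, "delta_pos": [0, 0, -0.005], "twist": 0}

```text
clock: 21.95
ee_pos: [0.6563, -0.2347, 0.0284]
tcp_rot: [3.141, -0.001, -3.056]
contact_force: [0.5, 0.0, -0.1]
gripper_width: 0.888
grasp_force: 0.0
```

Call:
step_arm:
  moves:
    - {"fingers": 1, "delta_pos": [0, 0, -0.02], "twist": 0}
    - {"fingers": 1, "delta_pos": [0, 0, -0.025], "twist": 0}
    - {"fingers": 1, "delta_pos": [0, 0, -0.025], "twist": 0}
    - {"fingers": 1, "delta_pos": [0, 0, -0.02], "twist": 0}
    - {"fingers": 1, "delta_pos": [0, 0, 0], "twist": 0}

```text
clock: 22.37
ee_pos: [0.6591, -0.2363, 0.1248]
tcp_rot: [-3.139, 0.007, -3.057]
contact_force: [-0.3, -1.1, 0.6]
gripper_width: 0.998
grasp_force: 0.0
```

```bash
python3 -c "
from h import *
c,P=cap('wrist');rects(P,.026,.042,(.5,.715,-.3,.06),200)
plan(.66,-.231,.027,185)
c,P=cap('side');rects(P,.026,.042,(.5,.715,-.3,.06),50)"
```

```text
c [ 0.665 -0.232] L,W 0.084 0.06 long-axis deg 4.9 z 0.037 n 7015
t 22.42 at [ 0.6582 -0.2358  0.1225] yaw -175.1 j7 2.05 | twist -0.002 then tool d [-0.0022, 0.0046, 0.0955]
c [ 0.665 -0.234] L,W 0.085 0.063 long-axis deg 4.8 z 0.035 n 728
```

Call:
step_arm:
  moves:
    - {"fingers": 1, "delta_pos": [-0.003, 0.002, 0.02], "twist": 0}
    - {"fingers": 1, "delta_pos": [0, 0, 0.03], "twist": 0}
    - {"fingers": 1, "delta_pos": [0, 0, 0.025], "twist": 0}
    - {"fingers": 1, "delta_pos": [0, 0, 0.01], "twist": 0}
    - {"fingers": 1, "delta_pos": [0, 0, 0], "twist": 0}

```text
clock: 22.88
ee_pos: [0.6566, -0.2319, 0.03]
tcp_rot: [3.139, -0.007, -3.056]
contact_force: [-1.4, 0.4, 0.2]
gripper_width: 1.003
grasp_force: 0.0
```

Call:
step_arm:
  moves:
    - {"fingers": 1, "delta_pos": [-0.003, 0, 0.003], "twist": 0}
    - {"fingers": 0.5, "delta_pos": [0, 0, 0], "twist": 0}
    - {"fingers": 0.5, "delta_pos": [0, 0, 0], "twist": 0}
    - {"fingers": 0.5, "delta_pos": [0, 0, 0], "twist": 0}
    - {"fingers": 0.5, "delta_pos": [0, 0, 0], "twist": 0}

```text
clock: 23.3
ee_pos: [0.6629, -0.2328, 0.0323]
tcp_rot: [-3.141, 0.002, -3.056]
contact_force: [-0.7, -0.2, 0.4]
gripper_width: 0.739
grasp_force: 0.0
```

Call:
step_arm:
  moves:
    - {"fingers": 0.5, "delta_pos": [0, 0, 0], "twist": 0}
    - {"fingers": 0.5, "delta_pos": [0, 0, 0], "twist": 0}
    - {"fingers": 0.5, "delta_pos": [0, 0, 0], "twist": 0}
    - {"fingers": 0.5, "delta_pos": [0.005, 0, -0.01], "twist": 0}
    - {"fingers": 0.5, "delta_pos": [0.01, 0, -0.02], "twist": 0}

```text
clock: 23.72
ee_pos: [0.6458, -0.2325, 0.0589]
tcp_rot: [3.14, -0.004, -3.055]
contact_force: [-0.6, -0.1, -0.3]
gripper_width: 0.679
grasp_force: 30.0
```

Call:
step_arm:
  moves:
    - {"fingers": 0.5, "delta_pos": [0, 0, -0.025], "twist": 0}
    - {"fingers": 0.5, "delta_pos": [0, 0, -0.025], "twist": 0}
    - {"fingers": 0.5, "delta_pos": [0, 0, -0.01], "twist": 0}
    - {"fingers": 0.5, "delta_pos": [0, 0, 0], "twist": 0}
    - {"fingers": 0.5, "delta_pos": [0, 0, 0], "twist": 0}

```text
clock: 24.13
ee_pos: [0.6471, -0.2337, 0.1209]
tcp_rot: [3.141, 0.0, -3.056]
contact_force: [0.8, 0.5, -0.8]
gripper_width: 0.684
grasp_force: 30.0
```

```bash
cat > t.py <<'E'
from h import *
def tilt(ylat=.02):
    s=observe(); c,P=cap('wrist'); yaw=s['tcp_rot'][2]
    d=P.reshape(-1,3)-s['ee_pos']; f=np.array([-np.cos(yaw),-np.sin(yaw)]); l=np.array([-f[1],f[0]])
    u=np.c_[d[:,:2]@f,d[:,:2]@l,d[:,2]]
    u=u[(abs(u[:,1])<ylat)&(abs(u[:,0])<.09)&(u[:,2]<.078)&(u[:,2]+s['ee_pos'][2]>.02)]
    print('TCP own x %.4f y %.4f z %.4f'%(tuple(np.array([[.9962,.0872],[-.0872,.9962]])@(s['ee_pos'][:2]-[.6215,-.098]))+(s['ee_pos'][2],)),'F',s['contact_force'].round(1))
    for a in np.arange(-.06,.06,.005):
        m=(u[:,0]>=a)&(u[:,0]<a+.005)
        if m.sum()>150: print('%.0f:%.1f'%((a+.0025)*1e3,np.median(u[m,2])*1e3),end='  ')
    print()
tilt()
E
python3 t.py
```

```text
TCP own x 0.0136 y -0.1374 z 0.1209 F [ 0.8  0.5 -0.8]
-38:4.4  -33:5.6  -28:5.5  -23:5.5  -18:5.5  -13:5.5  -8:5.5  -3:5.5  2:5.5  7:5.5  12:5.4  17:5.4  22:5.5  27:5.4
```

Call:
step_arm:
  moves:
    - {"fingers": 0.5, "delta_pos": [-0.012, 0, 0], "twist": 0}
    - {"fingers": 0.5, "delta_pos": [-0.015, 0, 0], "twist": 0}
    - {"fingers": 0.5, "delta_pos": [-0.013, 0, 0.003], "twist": 0}
    - {"fingers": 0.5, "delta_pos": [0, 0, 0.005], "twist": 0}
    - {"fingers": 0.5, "delta_pos": [0, 0, 0.004], "twist": 0}

```text
clock: 24.6
ee_pos: [0.6862, -0.2297, 0.1062]
tcp_rot: [3.14, -0.003, -3.056]
contact_force: [-0.4, -0.2, -0.7]
gripper_width: 0.676
grasp_force: 30.0
```

Call:
step_arm:
  moves:
    - {"fingers": 0.5, "delta_pos": [0, 0, 0.004], "twist": 0}
    - {"fingers": 0.5, "delta_pos": [0, 0, 0.004], "twist": 0}
    - {"fingers": 0.5, "delta_pos": [0, 0, 0.004], "twist": 0}
    - {"fingers": 0.5, "delta_pos": [0, 0, 0.003], "twist": 0}
    - {"fingers": 0.5, "delta_pos": [0, 0, 0], "twist": 0}

```text
clock: 25.02
ee_pos: [0.6859, -0.2311, 0.0937]
tcp_rot: [-3.142, -0.002, -3.057]
contact_force: [-4.3, 0.5, 3.5]
gripper_width: 0.677
grasp_force: 30.0
```

```bash
python3 t.py
```

```text
TCP own x 0.0526 y -0.1382 z 0.0937 F [-4.3  0.5  3.5]
-38:-1.8  -33:-0.6  -28:0.5  -23:1.7  -18:2.8  -13:3.9  -8:5.0  -3:6.1  2:7.2  7:8.3  12:9.4  17:10.5  22:11.6  27:12.1
```

Call:
step_arm:
  moves:
    - {"fingers": 0.5, "delta_pos": [0, 0, 0.005], "twist": 0}
    - {"fingers": 0.5, "delta_pos": [0, 0, 0.005], "twist": 0}
    - {"fingers": 0.5, "delta_pos": [0, 0, 0.005], "twist": 0}
    - {"fingers": 0.5, "delta_pos": [0, 0, 0.004], "twist": 0}
    - {"fingers": 0.5, "delta_pos": [0, 0, 0], "twist": 0}

```text
clock: 25.48
ee_pos: [0.6872, -0.2305, 0.0743]
tcp_rot: [-3.142, -0.0, -3.057]
contact_force: [-1.5, -1.0, 2.7]
gripper_width: 0.682
grasp_force: 30.0
```

```bash
python3 t.py
```

```text
TCP own x 0.0539 y -0.1377 z 0.0743 F [-1.5 -1.   2.7]
-33:-16.0  -28:-12.2  -23:-8.4  -18:-4.6  -13:-0.7  -8:3.1  -3:6.9  2:10.7  7:14.6  12:18.4  17:21.8  47:13.3  52:13.2  57:13.7
```

Call:
step_arm:
  moves:
    - {"fingers": 0.5, "delta_pos": [-0.001, 0, 0.004], "twist": 0}
    - {"fingers": 0.5, "delta_pos": [-0.001, 0, 0.004], "twist": 0}
    - {"fingers": 0.5, "delta_pos": [-0.001, 0, 0.003], "twist": 0}
    - {"fingers": 0.5, "delta_pos": [-0.001, 0, 0.002], "twist": 0}
    - {"fingers": 0.5, "delta_pos": [0, 0, 0], "twist": 0}

```text
clock: 25.95
ee_pos: [0.6909, -0.2299, 0.0613]
tcp_rot: [3.141, -0.001, -3.056]
contact_force: [-3.5, -0.5, 3.1]
gripper_width: 0.682
grasp_force: 30.0
```

```bash
python3 t.py
```

```text
TCP own x 0.0577 y -0.1374 z 0.0613 F [-3.5 -0.5  3.1]
-28:-26.3  -23:-21.6  -18:-14.5  -13:-7.5  -8:-0.3  -3:6.8  2:13.9  7:21.0  12:27.5  32:33.1  37:29.9  42:25.9  47:26.2  52:26.4  57:26.3
```

Call:
step_arm:
  moves:
    - {"fingers": 0.5, "delta_pos": [-0.004, 0, 0], "twist": 0}
    - {"fingers": 0.5, "delta_pos": [-0.004, 0, 0], "twist": 0}
    - {"fingers": 0.5, "delta_pos": [-0.004, 0, 0], "twist": 0}
    - {"fingers": 0.5, "delta_pos": [-0.004, 0, 0], "twist": 0}
    - {"fingers": 0.5, "delta_pos": [0, 0, 0], "twist": 0}

```text
clock: 26.42
ee_pos: [0.7009, -0.2292, 0.0589]
tcp_rot: [3.139, -0.013, -3.058]
contact_force: [-15.5, -0.2, 0.1]
gripper_width: 0.68
grasp_force: 30.0
```

```bash
python3 t.py
```

```text
TCP own x 0.0676 y -0.1376 z 0.0589 F [-15.5  -0.2   0.1]
-28:-26.6  -23:-18.0  -18:-8.9  -13:0.3  -8:9.2  -3:18.4  2:27.4  7:35.3  37:28.7  42:29.0  47:29.5  52:28.7  57:28.7
```

Call:
step_arm:
  moves:
    - {"fingers": 0.5, "delta_pos": [-0.003, 0, 0], "twist": 0}
    - {"fingers": 0.5, "delta_pos": [-0.003, 0, 0], "twist": 0}
    - {"fingers": 0.5, "delta_pos": [-0.003, 0, 0], "twist": 0}
    - {"fingers": 0.5, "delta_pos": [-0.003, 0, 0], "twist": 0}
    - {"fingers": 0.5, "delta_pos": [0, 0, 0], "twist": 0}

```text
clock: 26.88
ee_pos: [0.7093, -0.2285, 0.0577]
tcp_rot: [3.137, -0.02, -3.059]
contact_force: [-24.9, 0.3, 1.9]
gripper_width: 0.683
grasp_force: 30.0
```

```bash
python3 t.py
```

```text
TCP own x 0.0761 y -0.1376 z 0.0577 F [-24.9   0.3   1.9]
-33:-23.9  -28:-14.2  -23:-4.5  -18:5.3  -13:15.1  -8:24.8  -3:34.4  2:41.6  7:40.7  37:32.1  42:31.0  47:30.1  52:29.8  57:29.7
```

Tilt is 63° with the bottom edge at bed level. I'll let it lean on the head and regrip low.

Call:
step_arm:
  moves:
    - {"fingers": 0.5, "delta_pos": [0.004, 0, 0], "twist": 0}
    - {"fingers": 0.5, "delta_pos": [0.002, 0, 0], "twist": 0}
    - {"fingers": 0.8, "delta_pos": [0, 0, 0], "twist": 0}
    - {"fingers": 0.8, "delta_pos": [0, 0, 0], "twist": 0}
    - {"fingers": 0.8, "delta_pos": [0, 0, 0], "twist": 0}

```text
clock: 27.35
ee_pos: [0.7142, -0.2276, 0.0625]
tcp_rot: [3.142, 0.002, -3.056]
contact_force: [0.0, 0.8, 0.2]
gripper_width: 0.801
grasp_force: 0.0
```

```bash
python3 t.py; python3 -c "
from h import *
c,P=cap('side');cv2.imwrite('pics/v6.png',cv2.resize(c['color'][120:330,220:430],None,fx=2.6,fy=2.6))"
```

```text
TCP own x 0.0810 y -0.1372 z 0.0625 F [0.  0.8 0.2]
-38:-33.4  -33:-24.6  -28:-13.7  -23:-2.7  -18:8.2  -13:19.1  -8:30.0  -3:37.1  2:35.9  7:33.5  12:31.4  32:36.1  37:36.5  42:25.7  47:25.1  52:25.1  57:24.9
```

View pics/v6.png

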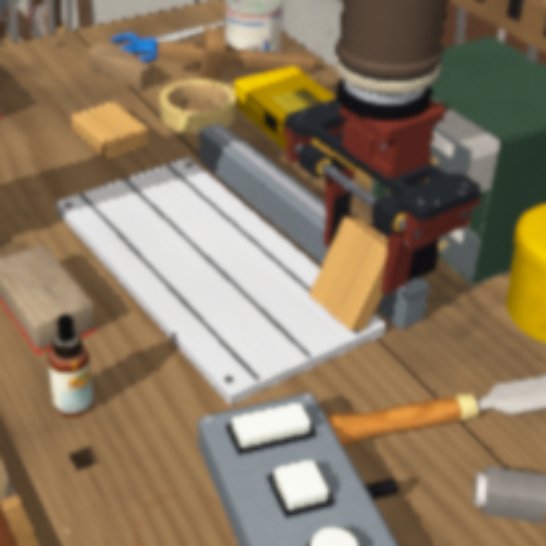

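The plate leans on the head, crop pixel ~(345,275), and is stable. Next I'll regrip it low.

Call:
step_arm:
  moves:
    - {"fingers": 0.8, "delta_pos": [0.009, 0, 0.008], "twist": 0}
    - {"fingers": 0.8, "delta_pos": [0.009, 0, 0.01], "twist": 0}
    - {"fingers": 0.8, "delta_pos": [0, 0, 0.01], "twist": 0}
    - {"fingers": 0.8, "delta_pos": [0, 0, 0.005], "twist": 0}
    - {"fingers": 0.8, "delta_pos": [0, 0, 0], "twist": 0}

```text
clock: 27.87
ee_pos: [0.6949, -0.2291, 0.0276]
tcp_rot: [3.141, -0.001, -3.056]
contact_force: [-0.8, -0.6, -0.6]
gripper_width: 0.803
grasp_force: 0.0
```

Call:
step_arm:
  moves:
    - {"fingers": 0.5, "delta_pos": [0, 0, 0], "twist": 0}
    - {"fingers": 0.5, "delta_pos": [0, 0, 0], "twist": 0}
    - {"fingers": 0.5, "delta_pos": [0, 0, 0], "twist": 0}
    - {"fingers": 0.5, "delta_pos": [0, 0, 0], "twist": 0}
    - {"fingers": 0.5, "delta_pos": [0, 0, 0], "twist": 0}

```text
clock: 28.28
ee_pos: [0.6956, -0.2297, 0.0295]
tcp_rot: [-3.141, 0.001, -3.056]
contact_force: [1.2, 0.2, -0.6]
gripper_width: 0.684
grasp_force: 30.0
```

```bash
python3 t.py
```

```text
TCP own x 0.0623 y -0.1377 z 0.0295 F [ 1.2  0.2 -0.6]
-18:1.5  -13:11.8  -8:22.8  -3:33.8  2:42.8  7:60.6  12:66.1  17:70.4
```

Call:
step_arm:
  moves:
    - {"fingers": 0.5, "delta_pos": [0, 0, -0.002], "twist": 0}
    - {"fingers": 0.5, "delta_pos": [-0.004, 0, 0], "twist": 0}
    - {"fingers": 0.5, "delta_pos": [-0.004, 0, 0], "twist": 0}
    - {"fingers": 0.5, "delta_pos": [-0.004, 0, 0], "twist": 0}
    - {"fingers": 0.5, "delta_pos": [-0.004, 0, 0], "twist": 0}

```text
clock: 28.75
ee_pos: [0.7046, -0.2291, 0.0291]
tcp_rot: [3.139, -0.013, -3.058]
contact_force: [-23.6, 1.6, 5.3]
gripper_width: 0.683
grasp_force: 30.0
```

```bash
python3 t.py
```

```text
TCP own x 0.0714 y -0.1379 z 0.0291 F [-23.6   1.6   5.3]
-23:-0.8  -18:9.6  -13:22.8  -8:36.1  -3:48.1  2:68.2  7:71.3  12:70.4  17:68.6  22:67.2
```

Call:
step_arm:
  moves:
    - {"fingers": 0.5, "delta_pos": [-0.003, 0, 0], "twist": 0}
    - {"fingers": 0.5, "delta_pos": [-0.003, 0, 0], "twist": 0}
    - {"fingers": 0.5, "delta_pos": [-0.003, 0, 0], "twist": 0}
    - {"fingers": 0.5, "delta_pos": [-0.002, 0, 0], "twist": 0}
    - {"fingers": 0.5, "delta_pos": [0, 0, 0], "twist": 0}

```text
clock: 29.22
ee_pos: [0.7119, -0.2284, 0.0279]
tcp_rot: [3.137, -0.021, -3.059]
contact_force: [-27.8, 1.7, 6.6]
gripper_width: 0.678
grasp_force: 30.0
```

```bash
python3 t.py
```

```text
TCP own x 0.0786 y -0.1378 z 0.0279 F [-27.8   1.7   6.6]
-28:3.1  -23:16.2  -18:29.6  -13:42.9  -8:55.6  2:72.6  7:70.8  12:68.8  17:67.3  27:59.6
```

It's slipping rather than turning at 69°. I'll release it leaning and push its foot in towards the head with closed fingers, so the pads don't hold it back.

Call:
step_arm:
  moves:
    - {"fingers": 0.5, "delta_pos": [0.005, 0, 0.002], "twist": 0}
    - {"fingers": 0.5, "delta_pos": [0.003, 0, 0.001], "twist": 0}
    - {"fingers": 0.85, "delta_pos": [0, 0, 0], "twist": 0}
    - {"fingers": 0.85, "delta_pos": [0, 0, 0], "twist": 0}
    - {"fingers": 0.85, "delta_pos": [0, 0, 0], "twist": 0}

```text
clock: 29.68
ee_pos: [0.7149, -0.2279, 0.0284]
tcp_rot: [-3.141, 0.001, -3.056]
contact_force: [-0.5, -0.5, 0.1]
gripper_width: 0.838
grasp_force: 0.0
```

Call:
step_arm:
  moves:
    - {"fingers": 0.85, "delta_pos": [0, 0, -0.02], "twist": 0}
    - {"fingers": 0.85, "delta_pos": [0, 0, -0.03], "twist": 0}
    - {"fingers": 0.85, "delta_pos": [0, 0, -0.03], "twist": 0}
    - {"fingers": 0.85, "delta_pos": [0, 0, -0.02], "twist": 0}
    - {"fingers": 0.5, "delta_pos": [0, 0, 0], "twist": 0}

```text
clock: 30.1
ee_pos: [0.7174, -0.229, 0.1343]
tcp_rot: [-3.139, 0.009, -3.056]
contact_force: [0.2, -0.9, 0.6]
gripper_width: 0.806
grasp_force: 0.0
```

Call:
step_arm:
  moves:
    - {"fingers": 0, "delta_pos": [0.02, 0, 0], "twist": 0}
    - {"fingers": 0, "delta_pos": [0.025, 0, 0], "twist": 0}
    - {"fingers": 0, "delta_pos": [0.025, 0, 0], "twist": 0}
    - {"fingers": 0, "delta_pos": [0.015, 0, 0], "twist": 0}
    - {"fingers": 0, "delta_pos": [0, 0, 0], "twist": 0}

```text
clock: 30.52
ee_pos: [0.6265, -0.2365, 0.1279]
tcp_rot: [3.142, -0.002, -3.059]
contact_force: [1.1, -1.5, -0.3]
gripper_width: 0.432
grasp_force: 0.0
```

```bash
cat > q.py <<'E'
from h import *
M=np.array([[.9962,.0872],[-.0872,.9962]])
def own(p): return (p[...,:2]-[.6215,-.098])@M.T
def prof(cam='wrist',ylo=-.155,yhi=-.12,zlo=.019,x0=-.09,x1=.11):
    s=observe();c,P=cap(cam)
    q=P.reshape(-1,3);o=own(q);m=(o[:,1]>ylo)&(o[:,1]<yhi)&(q[:,2]>zlo)&(o[:,0]>x0)&(o[:,0]<x1)&(q[:,2]<.11)
    o=o[m];z=q[m,2]
    e=own(s['ee_pos']); print('t',round(s['clock'],1),'TCP own',e.round(4),s['ee_pos'][2].round(4),'F',s['contact_force'].round(1),'w',s['gripper_width'].round(2))
    for a in np.arange(zlo,.11,.006):
        k=(z>=a)&(z<a+.006)
        if k.sum()>10: print('z%.0f: x %.1f..%.1f n%d'%((a+.003)*1e3,*(np.percentile(o[k,0],[5,95])*1e3),k.sum()),end=' | ')
    print()
if __name__=='__main__': prof()
E
python3 q.py
```

```text
Traceback (most recent call last):
  File "q.py", line 13, in <module>
    if __name__=='__main__': prof()
                             ~~~~^^
  File "q.py", line 8, in prof
    e=own(s['ee_pos']); print('t',round(s['clock'],1),'TCP own',e.round(4),s['ee_pos'][2].round(4),'F',s['contact_force'].round(1),'w',s['gripper_width'].round(2))
                                                                                                                                       ^^^^^^^^^^^^^^^^^^^^^^^^
AttributeError: 'float' object has no attribute 'round'
```

```bash
sed -i "s/s\['gripper_width'\].round(2)/round(s['gripper_width'],2)/" q.py; python3 q.py; python3 -c "
from q import *
prof('side')"
```

```text
t 30.6 TCP own [-0.005  -0.1379] 0.1282 F [1.  0.1 0.2] w 0.39
z22: x 49.4..50.6 n52 | z28: x 49.7..52.1 n186 | z34: x 51.7..54.5 n219 | z40: x 53.8..56.5 n212 | z46: x 56.1..58.6 n231 | z52: x 58.1..60.7 n244 | z58: x 60.2..63.1 n265 | z64: x 62.5..65.1 n270 | z70: x 64.5..67.2 n283 | z76: x 65.9..67.0 n41 | z88: x 103.6..109.8 n325 | z94: x 90.7..96.0 n192 | z100: x 77.1..90.2 n621 | 
t 30.6 TCP own [-0.0036 -0.1374] 0.1282 F [-0.3  0.  -0.7] w 0.34
z22: x 50.5..101.7 n19 | z28: x 51.2..80.2 n30 | z34: x 52.4..87.7 n27 | z40: x 54.6..59.5 n33 | z46: x 57.9..60.6 n27 | z52: x 58.8..62.9 n32 | z58: x 61.8..65.3 n30 | z64: x 63.6..67.3 n31 | z70: x 65.5..70.7 n32 | z76: x 68.2..71.9 n29 | z82: x 69.7..73.9 n26 | z88: x 71.6..109.4 n53 | z94: x 74.4..96.4 n54 | z100: x 76.5..86.9 n40 |
```

Call:
step_arm:
  moves:
    - {"fingers": 0, "delta_pos": [-0.012, 0, 0.02], "twist": 0}
    - {"fingers": 0, "delta_pos": [-0.012, 0, 0.03], "twist": 0}
    - {"fingers": 0, "delta_pos": [0, 0, 0.03], "twist": 0}
    - {"fingers": 0, "delta_pos": [0, 0, 0.018], "twist": 0}
    - {"fingers": 0, "delta_pos": [0, 0, 0], "twist": 0}

```text
clock: 31.08
ee_pos: [0.6517, -0.2312, 0.0246]
tcp_rot: [3.139, -0.007, -3.055]
contact_force: [-0.2, 0.2, -0.8]
gripper_width: 0.005
grasp_force: 0.0
```

Call:
step_arm:
  moves:
    - {"fingers": 0, "delta_pos": [-0.005, 0, 0], "twist": 0}
    - {"fingers": 0, "delta_pos": [-0.005, 0, 0], "twist": 0}
    - {"fingers": 0, "delta_pos": [-0.003, 0, 0], "twist": 0}
    - {"fingers": 0, "delta_pos": [-0.002, 0, 0], "twist": 0}
    - {"fingers": 0, "delta_pos": [0, 0, 0], "twist": 0}

```text
clock: 31.5
ee_pos: [0.6697, -0.232, 0.0315]
tcp_rot: [-3.141, 0.002, -3.056]
contact_force: [0.7, -0.5, 0.2]
gripper_width: 0.008
grasp_force: 0.0
```

```bash
python3 -c "
from q import *
prof('side',-.165,-.15);prof('wrist')"
```

```text
t 31.5 TCP own [ 0.0363 -0.1376] 0.0315 F [ 0.7 -0.5  0.2] w 0.01
z22: x 50.3..102.5 n18 | z28: x 51.7..102.0 n17 | z34: x 52.8..101.8 n21 | z40: x 54.9..104.0 n22 | z82: x 25.4..42.3 n14 | z88: x 24.1..38.4 n11 | 
t 31.6 TCP own [ 0.0357 -0.1377] 0.0312 F [ 1.1 -0.4 -0.2] w 0.01
z28: x 49.7..51.3 n21 | z34: x 23.1..25.0 n96 | z40: x 23.1..25.0 n152 | z46: x 23.0..25.1 n175 | z52: x 23.0..26.1 n196 | z58: x 23.0..25.0 n216 | z64: x 23.1..38.0 n330 | z70: x 23.0..66.6 n395 | z76: x 23.0..69.0 n458 | z82: x 23.0..71.0 n169 | z88: x 23.0..30.1 n126 |
```

Call:
step_arm:
  moves:
    - {"fingers": 0, "delta_pos": [0, 0, 0.006], "twist": 0}
    - {"fingers": 0, "delta_pos": [-0.003, 0, 0], "twist": 0}
    - {"fingers": 0, "delta_pos": [-0.003, 0, 0], "twist": 0}
    - {"fingers": 0, "delta_pos": [-0.003, 0, 0], "twist": 0}
    - {"fingers": 0, "delta_pos": [-0.003, 0, 0], "twist": 0}

```text
clock: 32.02
ee_pos: [0.6804, -0.231, 0.024]
tcp_rot: [3.141, -0.0, -3.056]
contact_force: [-0.3, 0.8, -0.1]
gripper_width: 0.008
grasp_force: 0.3
```

```bash
python3 -c "
from q import *
prof('side',-.165,-.15)"
```

```text
t 32.0 TCP own [ 0.047  -0.1376] 0.024 F [-0.3  0.8 -0.1] w 0.01
z22: x 57.2..103.0 n16 | z28: x 58.1..102.1 n16 | z34: x 59.5..102.4 n18 | z40: x 57.6..63.8 n12 | z46: x 50.6..65.9 n12 | z64: x 35.8..61.6 n11 | z70: x 35.9..70.4 n12 | z76: x 36.8..69.8 n13 |
```

Call:
step_arm:
  moves:
    - {"fingers": 0, "delta_pos": [-0.002, 0, 0], "twist": 0}
    - {"fingers": 0, "delta_pos": [-0.002, 0, 0], "twist": 0}
    - {"fingers": 0, "delta_pos": [0, 0, 0], "twist": 0}
    - {"fingers": 0, "delta_pos": [0.02, 0, 0], "twist": 0}
    - {"fingers": 0, "delta_pos": [0.03, 0, -0.02], "twist": 0}

```text
clock: 32.48
ee_pos: [0.6339, -0.2326, 0.0404]
tcp_rot: [3.139, -0.003, -3.053]
contact_force: [-1.2, 0.7, 1.0]
gripper_width: 0.001
grasp_force: 0.0
```

Call:
step_arm:
  moves:
    - {"fingers": 0.4, "delta_pos": [0.01, 0, -0.04], "twist": 0}
    - {"fingers": 0.8, "delta_pos": [0, 0, -0.04], "twist": 0}
    - {"fingers": 0.85, "delta_pos": [0, 0, -0.01], "twist": 0}
    - {"fingers": 0.85, "delta_pos": [0, 0, 0], "twist": 0}
    - {"fingers": 0.85, "delta_pos": [0, 0, 0], "twist": 0}

```text
clock: 32.9
ee_pos: [0.6251, -0.2357, 0.135]
tcp_rot: [-3.141, 0.002, -3.056]
contact_force: [0.8, -0.1, -0.5]
gripper_width: 0.345
grasp_force: 0.0
```

```bash
python3 -c "
from q import *
prof('wrist');prof('side',-.165,-.12)"
```

```text
t 32.9 TCP own [-0.0085 -0.1375] 0.135 F [ 0.8 -0.1 -0.5] w 0.34
z22: x 59.8..61.1 n124 | z28: x 60.2..61.6 n133 | z34: x 60.5..61.9 n127 | z40: x 61.1..62.4 n151 | z46: x 61.3..62.7 n147 | z52: x 61.9..63.2 n165 | z58: x 62.3..63.7 n184 | z64: x 62.7..64.1 n175 | z70: x 63.0..64.6 n211 | z76: x 63.6..65.0 n201 | z82: x 63.5..64.3 n18 | z88: x 99.1..109.3 n545 | z100: x 80.1..87.1 n373 | 
t 33.0 TCP own [-0.0092 -0.1371] 0.1335 F [-0.2  0.1 -0.8] w 0.39
z22: x 59.3..102.0 n33 | z28: x 59.5..102.4 n31 | z34: x 59.1..102.2 n38 | z40: x 59.2..102.9 n38 | z46: x 58.5..104.6 n28 | z52: x 58.5..97.7 n37 | z58: x 58.5..98.5 n34 | z64: x 57.7..98.4 n36 | z70: x 57.5..97.7 n36 | z76: x 57.3..97.5 n34 | z82: x 57.3..105.8 n82 | z88: x 57.5..107.3 n65 | z94: x 56.4..74.0 n48 | z100: x 58.6..78.1 n101 |
```

The plate now stands upright (face slope about 86–90°). I'll grip it standing and carry it to a free part of the bed.

Call:
step_arm:
  moves:
    - {"fingers": 0.85, "delta_pos": [-0.02, 0, 0], "twist": 0}
    - {"fingers": 0.85, "delta_pos": [-0.03, 0, 0], "twist": 0}
    - {"fingers": 0.85, "delta_pos": [-0.028, 0, 0], "twist": 0}
    - {"fingers": 0.85, "delta_pos": [0, 0, 0], "twist": 0}
    - {"fingers": 0.85, "delta_pos": [0, 0, 0.01], "twist": 0}

```text
clock: 33.42
ee_pos: [0.7033, -0.2283, 0.1227]
tcp_rot: [3.141, -0.0, -3.055]
contact_force: [0.2, 0.2, 0.2]
gripper_width: 0.816
grasp_force: 0.0
```

Call:
step_arm:
  moves:
    - {"fingers": 0.85, "delta_pos": [0, 0, 0.025], "twist": 0}
    - {"fingers": 0.85, "delta_pos": [0, 0, 0.025], "twist": 0}
    - {"fingers": 0.85, "delta_pos": [0, 0, 0.012], "twist": 0}
    - {"fingers": 0.5, "delta_pos": [0, 0, 0], "twist": 0}
    - {"fingers": 0.5, "delta_pos": [0, 0, 0], "twist": 0}

```text
clock: 33.83
ee_pos: [0.7009, -0.2294, 0.061]
tcp_rot: [3.141, -0.003, -3.057]
contact_force: [0.4, -1.0, 0.1]
gripper_width: 0.739
grasp_force: 0.0
```

Call:
step_arm:
  moves:
    - {"fingers": 0.5, "delta_pos": [0, 0, 0], "twist": 0}
    - {"fingers": 0.5, "delta_pos": [0, 0, 0], "twist": 0}
    - {"fingers": 0.5, "delta_pos": [0, 0, 0], "twist": 0}
    - {"fingers": 0.5, "delta_pos": [0, 0, 0], "twist": 0}
    - {"fingers": 0.5, "delta_pos": [0, 0, 0], "twist": 0}

```text
clock: 34.25
ee_pos: [0.7024, -0.2292, 0.0628]
tcp_rot: [-3.141, 0.001, -3.056]
contact_force: [0.5, 0.6, -0.7]
gripper_width: 0.683
grasp_force: 30.0
```

```bash
python3 t.py; python3 -c "
from q import *
prof('side',-.165,-.15)"
```

```text
TCP own x 0.0691 y -0.1377 z 0.0628 F [ 0.5  0.6 -0.7]
-13:19.9  -8:36.5  -3:37.3  2:37.5  7:37.6  37:24.8  42:25.3  47:26.7  52:25.0  57:24.7  
t 34.3 TCP own [ 0.0691 -0.1377] 0.0627 F [0.3 0.5 0.9] w 0.68
z22: x 60.2..103.4 n17 | z28: x 59.8..102.5 n17 | z34: x 59.0..102.2 n15 | z40: x 59.7..103.7 n17 | z46: x 58.9..106.1 n14 | z52: x 58.2..99.8 n12 | z58: x 57.8..97.9 n12 | z64: x 58.2..100.4 n12 | z70: x 57.9..99.0 n12 | z82: x 57.1..106.2 n17 | z100: x 56.0..72.2 n25 |
```

Call:
step_arm:
  moves:
    - {"fingers": 0.5, "delta_pos": [0, 0, -0.008], "twist": 0}
    - {"fingers": 0.5, "delta_pos": [0.01, 0.01, -0.004], "twist": 0}
    - {"fingers": 0.5, "delta_pos": [0, 0.025, 0], "twist": 0}
    - {"fingers": 0.5, "delta_pos": [0, 0.03, 0], "twist": 0}
    - {"fingers": 0.5, "delta_pos": [0, 0.03, 0], "twist": 0}

```text
clock: 34.77
ee_pos: [0.6839, -0.1354, 0.0749]
tcp_rot: [-3.141, 0.001, -3.058]
contact_force: [0.8, 0.3, -1.2]
gripper_width: 0.683
grasp_force: 30.0
```

Call:
step_arm:
  moves:
    - {"fingers": 0.5, "delta_pos": [0, 0.03, 0], "twist": 0}
    - {"fingers": 0.5, "delta_pos": [0, 0.03, 0], "twist": 0}
    - {"fingers": 0.5, "delta_pos": [0, 0.025, 0], "twist": 0}
    - {"fingers": 0.5, "delta_pos": [0, 0.01, 0], "twist": 0}
    - {"fingers": 0.5, "delta_pos": [0, 0, 0], "twist": 0}

```text
clock: 35.18
ee_pos: [0.6762, -0.0368, 0.0746]
tcp_rot: [3.14, 0.0, -3.052]
contact_force: [0.1, 1.1, -1.0]
gripper_width: 0.681
grasp_force: 30.0
```

Call:
step_arm:
  moves:
    - {"fingers": 0.5, "delta_pos": [0, 0, 0.004], "twist": 0}
    - {"fingers": 0.5, "delta_pos": [0, 0, 0.003], "twist": 0}
    - {"fingers": 0.5, "delta_pos": [0, 0, 0.002], "twist": 0}
    - {"fingers": 0.5, "delta_pos": [0, 0, 0.001], "twist": 0}
    - {"fingers": 0.5, "delta_pos": [0, 0, 0], "twist": 0}

```text
clock: 35.6
ee_pos: [0.6757, -0.0423, 0.0635]
tcp_rot: [-3.141, -0.001, -3.058]
contact_force: [-0.1, 0.3, -1.2]
gripper_width: 0.683
grasp_force: 30.0
```

```bash
python3 t.py
```

```text
TCP own x 0.0588 y 0.0508 z 0.0635 F [-0.1  0.3 -1.2]
-13:19.4  -8:36.7  -3:37.3  2:37.6  7:37.7
```

Call:
step_arm:
  moves:
    - {"fingers": 0.5, "delta_pos": [0, 0, 0.001], "twist": 0}
    - {"fingers": 0.8, "delta_pos": [0, 0, 0], "twist": 0}
    - {"fingers": 0.8, "delta_pos": [0, 0, 0], "twist": 0}
    - {"fingers": 0.8, "delta_pos": [0, 0, 0], "twist": 0}
    - {"fingers": 0.8, "delta_pos": [0, 0, -0.015], "twist": 0}

```text
clock: 36.07
ee_pos: [0.6742, -0.0404, 0.0757]
tcp_rot: [3.141, -0.004, -3.056]
contact_force: [0.1, -0.3, -0.1]
gripper_width: 0.8
grasp_force: 0.0
```

Call:
step_arm:
  moves:
    - {"fingers": 0.8, "delta_pos": [0, 0, -0.02], "twist": 0}
    - {"fingers": 0.8, "delta_pos": [0, 0, -0.02], "twist": 0}
    - {"fingers": 0.4, "delta_pos": [-0.01, 0, 0], "twist": 0}
    - {"fingers": 0, "delta_pos": [-0.012, 0, 0], "twist": 0}
    - {"fingers": 0, "delta_pos": [-0.01, 0, 0], "twist": 0}

```text
clock: 36.48
ee_pos: [0.7088, -0.0378, 0.1192]
tcp_rot: [3.142, 0.002, -3.056]
contact_force: [0.1, 0.1, -0.1]
gripper_width: 0.612
grasp_force: 0.0
```

Call:
step_arm:
  moves:
    - {"fingers": 0, "delta_pos": [0, 0, 0], "twist": 0}
    - {"fingers": 0, "delta_pos": [0, 0, 0], "twist": 0}
    - {"fingers": 0, "delta_pos": [0, 0, 0], "twist": 0}
    - {"fingers": 0, "delta_pos": [0, 0, 0], "twist": 0}
    - {"fingers": 0, "delta_pos": [0, 0, 0], "twist": 0}

```text
clock: 36.9
ee_pos: [0.7074, -0.0381, 0.1182]
tcp_rot: [3.142, -0.0, -3.057]
contact_force: [0.3, -0.6, -0.3]
gripper_width: 0.232
grasp_force: 0.0
```

```bash
python3 -c "
from q import *
prof('side',.02,.08)"
```

```text
t 36.9 TCP own [0.0908 0.0522] 0.1182 F [ 0.3 -0.6 -0.3] w 0.23
z22: x 50.2..102.9 n42 | z28: x 51.0..102.9 n48 | z34: x 50.3..103.0 n48 | z40: x 51.0..103.7 n54 | z46: x 51.1..108.1 n59 | z52: x 50.2..70.2 n29 | z58: x 49.9..66.2 n33 | z64: x 51.1..67.9 n29 | z70: x 50.5..66.2 n30 | z76: x 50.2..67.6 n35 | z82: x 50.5..67.6 n34 | z88: x 50.2..66.9 n28 | z94: x 50.5..70.4 n56 | z100: x 51.3..70.6 n77 |
```

Standing free at x 50–70. Now I'll lower the closed fingers behind it and tip it over.

Call:
step_arm:
  moves:
    - {"fingers": 0, "delta_pos": [0, 0, 0.015], "twist": 0}
    - {"fingers": 0, "delta_pos": [0, 0, 0.015], "twist": 0}
    - {"fingers": 0, "delta_pos": [0, 0, 0.008], "twist": 0}
    - {"fingers": 0, "delta_pos": [0, 0, 0], "twist": 0}
    - {"fingers": 0, "delta_pos": [0.004, 0, 0], "twist": 0}

```text
clock: 37.37
ee_pos: [0.704, -0.0382, 0.0799]
tcp_rot: [3.142, -0.0, -3.056]
contact_force: [-0.6, -0.4, -0.1]
gripper_width: 0.006
grasp_force: 0.0
```

Call:
step_arm:
  moves:
    - {"fingers": 0, "delta_pos": [0.006, 0, 0], "twist": 0}
    - {"fingers": 0, "delta_pos": [0.006, 0, 0], "twist": 0}
    - {"fingers": 0, "delta_pos": [0.006, 0, 0], "twist": 0}
    - {"fingers": 0, "delta_pos": [0.006, 0, 0], "twist": 0}
    - {"fingers": 0, "delta_pos": [0.006, 0, 0], "twist": 0}

```text
clock: 37.78
ee_pos: [0.6734, -0.0409, 0.0807]
tcp_rot: [3.142, 0.001, -3.056]
contact_force: [0.3, 0.8, 0.6]
gripper_width: 0.009
grasp_force: 0.0
```

Call:
step_arm:
  moves:
    - {"fingers": 0, "delta_pos": [0.006, 0, 0], "twist": 0}
    - {"fingers": 0, "delta_pos": [0.006, 0, 0], "twist": 0}
    - {"fingers": 0, "delta_pos": [0, 0, -0.02], "twist": 0}
    - {"fingers": 0, "delta_pos": [0, 0, -0.03], "twist": 0}
    - {"fingers": 0.3, "delta_pos": [0, 0, -0.04], "twist": 0}

```text
clock: 38.2
ee_pos: [0.6598, -0.0418, 0.1684]
tcp_rot: [3.141, -0.005, -3.056]
contact_force: [1.7, 0.7, -0.1]
gripper_width: 0.051
grasp_force: 0.0
```

```bash
python3 -c "
from q import *
c,P=cap('wrist','w7');rects(P,.03,.042,(.5,.715,-.3,.1),200)
c,P=cap('side','s7');rects(P,.026,.042,(.5,.715,-.3,.1),50);rects(P,.016,.028,(.35,.8,.07,.27))"
```

```text
c [ 0.624 -0.045] L,W 0.084 0.06 long-axis deg 5.0 z 0.037 n 5833
c [0.711 0.037] L,W 0.098 0.002 long-axis deg -85.2 z 0.036 n 453
c [ 0.625 -0.049] L,W 0.086 0.062 long-axis deg 5.4 z 0.035 n 513
c [0.712 0.038] L,W 0.082 0.005 long-axis deg -84.6 z 0.034 n 68
c [0.639 0.183] L,W 0.09 0.061 long-axis deg -82.4 z 0.021 n 295
c [0.756 0.182] L,W 0.096 0.088 long-axis deg 88.0 z 0.023 n 218
```

View pics/s7.png

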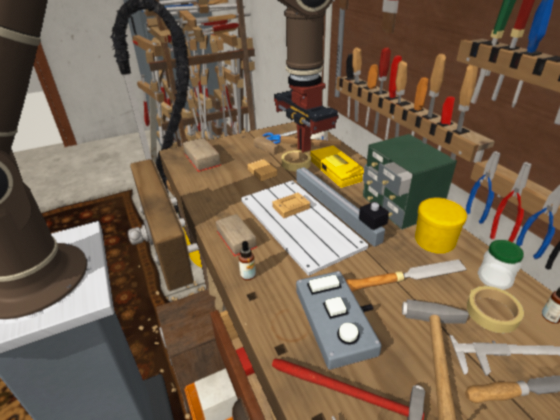

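Plate A lies on the bed with its pocket up, at pixel ~(291,206). Next is plate B, the same way.

Call:
step_arm:
  moves:
    - {"fingers": 1, "delta_pos": [0, 0, 0], "twist": 0.102}
    - {"fingers": 1, "delta_pos": [0, 0, 0], "twist": 0.102}
    - {"fingers": 1, "delta_pos": [0, 0, 0], "twist": 0.102}
    - {"fingers": 1, "delta_pos": [0, 0, 0], "twist": 0.102}
    - {"fingers": 1, "delta_pos": [0, 0, 0], "twist": 0.102}

```text
clock: 38.72
ee_pos: [0.6617, -0.0419, 0.1699]
tcp_rot: [3.141, -0.0, 2.712]
contact_force: [-0.7, 0.1, -0.2]
gripper_width: 0.515
grasp_force: 0.0
```

Call:
step_arm:
  moves:
    - {"fingers": 1, "delta_pos": [0, 0, 0], "twist": 0.102}
    - {"fingers": 1, "delta_pos": [0, 0, 0], "twist": 0.102}
    - {"fingers": 1, "delta_pos": [0, 0, 0], "twist": 0.102}
    - {"fingers": 1, "delta_pos": [0, 0, 0], "twist": 0.102}
    - {"fingers": 1, "delta_pos": [0, 0, 0], "twist": 0.102}

```text
clock: 39.13
ee_pos: [0.6617, -0.0419, 0.1699]
tcp_rot: [3.142, -0.0, 2.202]
contact_force: [-0.6, 0.1, 1.0]
gripper_width: 0.892
grasp_force: 0.0
```

Call:
step_arm:
  moves:
    - {"fingers": 1, "delta_pos": [0, 0, 0], "twist": 0.102}
    - {"fingers": 1, "delta_pos": [0, 0, 0], "twist": 0.102}
    - {"fingers": 1, "delta_pos": [0, 0, 0], "twist": 0.102}
    - {"fingers": 1, "delta_pos": [0, 0, 0], "twist": 0.102}
    - {"fingers": 1, "delta_pos": [0, 0, 0], "twist": 0.102}

```text
clock: 39.55
ee_pos: [0.6617, -0.0419, 0.1699]
tcp_rot: [3.142, -0.0, 1.692]
contact_force: [0.9, -0.7, 0.7]
gripper_width: 1.001
grasp_force: 0.0
```

```bash
python3 -c "
from h import *
plan(.6385,.188,.014,97.7)"
```

```text
t 39.55 at [ 0.6617 -0.0419  0.1699] yaw 96.9 j7 0.41 | twist -0.013 then tool d [0.2309, 0.0078, 0.1559]
```

Call:
step_arm:
  moves:
    - {"fingers": 1, "delta_pos": [0.033, 0.001, 0], "twist": -0.013}
    - {"fingers": 1, "delta_pos": [0.033, 0.001, 0.005], "twist": 0}
    - {"fingers": 1, "delta_pos": [0.033, 0.001, 0.005], "twist": 0}
    - {"fingers": 1, "delta_pos": [0.033, 0.001, 0.005], "twist": 0}
    - {"fingers": 1, "delta_pos": [0.033, 0.001, 0.005], "twist": 0}

```text
clock: 39.97
ee_pos: [0.6439, 0.1237, 0.1498]
tcp_rot: [3.141, -0.0, 1.71]
contact_force: [0.6, 1.3, 0.2]
gripper_width: 0.999
grasp_force: 0.0
```

Call:
step_arm:
  moves:
    - {"fingers": 1, "delta_pos": [0.033, 0.001, 0.01], "twist": 0}
    - {"fingers": 1, "delta_pos": [0.033, 0.001, 0.01], "twist": 0}
    - {"fingers": 1, "delta_pos": [0, 0, 0.01], "twist": 0}
    - {"fingers": 1, "delta_pos": [0, 0, 0], "twist": 0}
    - {"fingers": 1, "delta_pos": [0, 0, 0], "twist": 0}

```text
clock: 40.38
ee_pos: [0.6369, 0.1872, 0.1196]
tcp_rot: [-3.14, 0.001, 1.71]
contact_force: [-0.4, 0.4, 0.7]
gripper_width: 1.0
grasp_force: 0.0
```

```bash
python3 -c "
from h import *
c,P=cap('wrist');rects(P,.016,.03,(.55,.71,.1,.27),200)
plan(.6385,.188,.014,97.7)"
```

```text
c [0.639 0.186] L,W 0.083 0.06 long-axis deg -82.4 z 0.024 n 6622
t 40.43 at [0.6376 0.1863 0.1204] yaw 97.9 j7 0.1 | twist 0.003 then tool d [0.0016, 0.0011, 0.1064]
```

Call:
step_arm:
  moves:
    - {"fingers": 1, "delta_pos": [0.002, 0.001, 0.025], "twist": 0}
    - {"fingers": 1, "delta_pos": [0, 0, 0.03], "twist": 0}
    - {"fingers": 1, "delta_pos": [0, 0, 0.025], "twist": 0}
    - {"fingers": 1, "delta_pos": [0, 0, 0.012], "twist": 0}
    - {"fingers": 1, "delta_pos": [0, 0, 0], "twist": 0}

```text
clock: 40.85
ee_pos: [0.637, 0.188, 0.0261]
tcp_rot: [-3.138, 0.001, 1.708]
contact_force: [-0.6, -0.1, -0.4]
gripper_width: 0.998
grasp_force: 0.0
```

Call:
step_arm:
  moves:
    - {"fingers": 1, "delta_pos": [0, 0, 0.009], "twist": 0}
    - {"fingers": 1, "delta_pos": [0, 0, 0.004], "twist": 0}
    - {"fingers": 0.5, "delta_pos": [0, 0, 0], "twist": 0}
    - {"fingers": 0.5, "delta_pos": [0, 0, 0], "twist": 0}
    - {"fingers": 0.5, "delta_pos": [0, 0, 0], "twist": 0}

```text
clock: 41.27
ee_pos: [0.6387, 0.1902, 0.0161]
tcp_rot: [3.14, -0.0, 1.71]
contact_force: [-0.4, 0.5, -0.2]
gripper_width: 0.814
grasp_force: 0.0
```

Call:
step_arm:
  moves:
    - {"fingers": 0.5, "delta_pos": [0, 0, 0], "twist": 0}
    - {"fingers": 0.5, "delta_pos": [0, 0, 0], "twist": 0}
    - {"fingers": 0.5, "delta_pos": [0, 0, 0], "twist": 0}
    - {"fingers": 0.5, "delta_pos": [0, 0, 0], "twist": 0}
    - {"fingers": 0.5, "delta_pos": [0, 0, 0], "twist": 0}

```text
clock: 41.68
ee_pos: [0.6385, 0.1902, 0.0158]
tcp_rot: [3.141, -0.0, 1.71]
contact_force: [-0.8, -0.3, 5.4]
gripper_width: 0.678
grasp_force: 30.0
```

Call:
step_arm:
  moves:
    - {"fingers": 0.5, "delta_pos": [0, 0, -0.015], "twist": 0}
    - {"fingers": 0.5, "delta_pos": [0, 0, -0.03], "twist": 0}
    - {"fingers": 0.5, "delta_pos": [0, 0, -0.03], "twist": 0}
    - {"fingers": 0.5, "delta_pos": [0, 0, -0.03], "twist": 0}
    - {"fingers": 0.5, "delta_pos": [0, 0, -0.015], "twist": 0}

```text
clock: 42.1
ee_pos: [0.6394, 0.1898, 0.1396]
tcp_rot: [3.138, -0.001, 1.709]
contact_force: [0.1, -0.5, -0.7]
gripper_width: 0.677
grasp_force: 30.0
```

Call:
step_arm:
  moves:
    - {"fingers": 0.5, "delta_pos": [0, 0, 0], "twist": -0.101}
    - {"fingers": 0.5, "delta_pos": [0, 0, 0], "twist": -0.101}
    - {"fingers": 0.5, "delta_pos": [0, 0, 0], "twist": -0.101}
    - {"fingers": 0.5, "delta_pos": [0, 0, 0], "twist": -0.101}
    - {"fingers": 0.5, "delta_pos": [0, 0, 0], "twist": -0.101}

```text
clock: 42.52
ee_pos: [0.6378, 0.1898, 0.1358]
tcp_rot: [-3.141, 0.0, 2.22]
contact_force: [-0.0, 0.3, -0.7]
gripper_width: 0.675
grasp_force: 30.0
```

Call:
step_arm:
  moves:
    - {"fingers": 0.5, "delta_pos": [0, 0, 0], "twist": -0.101}
    - {"fingers": 0.5, "delta_pos": [0, 0, 0], "twist": -0.101}
    - {"fingers": 0.5, "delta_pos": [0, 0, 0], "twist": -0.101}
    - {"fingers": 0.5, "delta_pos": [0, 0, 0], "twist": -0.101}
    - {"fingers": 0.5, "delta_pos": [0, 0, 0], "twist": -0.101}

```text
clock: 42.93
ee_pos: [0.6379, 0.1896, 0.1357]
tcp_rot: [-3.141, 0.0, 2.724]
contact_force: [-0.1, 0.2, -1.0]
gripper_width: 0.679
grasp_force: 30.0
```

Call:
step_arm:
  moves:
    - {"fingers": 0.5, "delta_pos": [0, 0, 0], "twist": -0.101}
    - {"fingers": 0.5, "delta_pos": [0, 0, 0], "twist": -0.101}
    - {"fingers": 0.5, "delta_pos": [0, 0, 0], "twist": -0.101}
    - {"fingers": 0.5, "delta_pos": [0, 0, 0], "twist": -0.101}
    - {"fingers": 0.5, "delta_pos": [0, 0, 0], "twist": -0.105}

```text
clock: 43.35
ee_pos: [0.6379, 0.1895, 0.1357]
tcp_rot: [-3.141, -0.0, -3.05]
contact_force: [-0.0, -0.7, -0.8]
gripper_width: 0.678
grasp_force: 30.0
```

```bash
python3 t.py; python3 -c "
from h import *
plan(.6462,-.2337,.125,185)"
```

```text
TCP own x 0.0414 y 0.2850 z 0.1357 F [-0.  -0.7 -0.8]
-38:4.5  -33:7.8  -28:7.8  -23:7.8  -18:7.8  -13:7.8  -8:7.8  -3:7.7  2:7.8  7:7.7  12:7.7  17:7.7  22:7.7  27:7.7  
t 43.4 at [0.638  0.1894 0.1357] yaw -174.3 j7 1.41 | twist 0.012 then tool d [0.0287, -0.4222, 0.0107]
```

Call:
step_arm:
  moves:
    - {"fingers": 0.5, "delta_pos": [0.0022, -0.0325, 0], "twist": 0.012}
    - {"fingers": 0.5, "delta_pos": [0.0022, -0.0325, 0], "twist": 0}
    - {"fingers": 0.5, "delta_pos": [0.0022, -0.0325, 0], "twist": 0}
    - {"fingers": 0.5, "delta_pos": [0.0022, -0.0325, 0], "twist": 0}
    - {"fingers": 0.5, "delta_pos": [0.0022, -0.0325, 0], "twist": 0}

```text
clock: 43.82
ee_pos: [0.6394, 0.0254, 0.1357]
tcp_rot: [-3.141, -0.0, -3.069]
contact_force: [-0.1, 0.4, -1.5]
gripper_width: 0.683
grasp_force: 30.0
```

Call:
step_arm:
  moves:
    - {"fingers": 0.5, "delta_pos": [0.0022, -0.0325, 0], "twist": 0}
    - {"fingers": 0.5, "delta_pos": [0.0022, -0.0325, 0], "twist": 0}
    - {"fingers": 0.5, "delta_pos": [0.0022, -0.0325, 0], "twist": 0}
    - {"fingers": 0.5, "delta_pos": [0.0022, -0.0325, 0], "twist": 0}
    - {"fingers": 0.5, "delta_pos": [0.0022, -0.0325, 0], "twist": 0}

```text
clock: 44.23
ee_pos: [0.6405, -0.1375, 0.1357]
tcp_rot: [-3.141, -0.0, -3.069]
contact_force: [0.0, -0.1, -0.8]
gripper_width: 0.68
grasp_force: 30.0
```

Call:
step_arm:
  moves:
    - {"fingers": 0.5, "delta_pos": [0.0022, -0.0325, 0], "twist": 0}
    - {"fingers": 0.5, "delta_pos": [0.0022, -0.0325, 0], "twist": 0}
    - {"fingers": 0.5, "delta_pos": [0.0022, -0.032, 0.005], "twist": 0}
    - {"fingers": 0.5, "delta_pos": [0, 0, 0.005], "twist": 0}
    - {"fingers": 0.5, "delta_pos": [0, 0, 0], "twist": 0}

```text
clock: 44.65
ee_pos: [0.64, -0.2361, 0.1244]
tcp_rot: [-3.141, -0.002, -3.073]
contact_force: [-0.7, 0.3, -2.8]
gripper_width: 0.68
grasp_force: 30.0
```

```bash
python3 t.py
```

```text
TCP own x 0.0064 y -0.1392 z 0.1244 F [-0.7  0.3 -2.8]
-38:4.7  -33:7.8  -28:7.8  -23:7.9  -18:7.8  -13:7.8  -8:7.8  -3:7.8  2:7.7  7:7.7  12:7.7  17:7.7  22:7.7  27:7.6
```

Call:
step_arm:
  moves:
    - {"fingers": 0.5, "delta_pos": [-0.015, 0.001, 0], "twist": -0.016}
    - {"fingers": 0.5, "delta_pos": [-0.015, 0, 0], "twist": 0}
    - {"fingers": 0.5, "delta_pos": [-0.014, 0, 0.006], "twist": 0}
    - {"fingers": 0.5, "delta_pos": [0, 0, 0.006], "twist": 0}
    - {"fingers": 0.5, "delta_pos": [0, 0, 0.005], "twist": 0}

```text
clock: 45.12
ee_pos: [0.6857, -0.2259, 0.1075]
tcp_rot: [3.141, -0.001, -3.048]
contact_force: [0.3, 0.1, -1.5]
gripper_width: 0.679
grasp_force: 30.0
```

Call:
step_arm:
  moves:
    - {"fingers": 0.5, "delta_pos": [0, 0, 0.005], "twist": 0}
    - {"fingers": 0.5, "delta_pos": [0, 0, 0.005], "twist": 0}
    - {"fingers": 0.5, "delta_pos": [0, 0, 0.005], "twist": 0}
    - {"fingers": 0.5, "delta_pos": [0, 0, 0.005], "twist": 0}
    - {"fingers": 0.5, "delta_pos": [0, 0, 0], "twist": 0}

```text
clock: 45.53
ee_pos: [0.6844, -0.2283, 0.0877]
tcp_rot: [3.141, -0.001, -3.051]
contact_force: [-4.0, 1.1, 3.2]
gripper_width: 0.679
grasp_force: 30.0
```

```bash
python3 t.py
```

```text
TCP own x 0.0513 y -0.1353 z 0.0877 F [-4.   1.1  3.2]
-38:-1.4  -33:-0.0  -28:1.5  -23:3.0  -18:4.4  -13:5.9  -8:7.3  -3:8.8  2:10.3  7:11.7  12:13.2  17:14.7  22:15.9
```

Call:
step_arm:
  moves:
    - {"fingers": 0.5, "delta_pos": [0, -0.001, 0.005], "twist": 0}
    - {"fingers": 0.5, "delta_pos": [0, -0.001, 0.005], "twist": 0}
    - {"fingers": 0.5, "delta_pos": [0, 0, 0.004], "twist": 0}
    - {"fingers": 0.5, "delta_pos": [-0.001, 0, 0.004], "twist": 0}
    - {"fingers": 0.5, "delta_pos": [0, 0, 0], "twist": 0}

```text
clock: 46.0
ee_pos: [0.6866, -0.2301, 0.0693]
tcp_rot: [3.142, -0.0, -3.05]
contact_force: [-1.8, 2.6, 2.2]
gripper_width: 0.68
grasp_force: 30.0
```

Call:
step_arm:
  moves:
    - {"fingers": 0.5, "delta_pos": [-0.001, 0, 0.003], "twist": 0}
    - {"fingers": 0.5, "delta_pos": [-0.002, 0, 0.003], "twist": 0}
    - {"fingers": 0.5, "delta_pos": [-0.002, 0, 0.002], "twist": 0}
    - {"fingers": 0.5, "delta_pos": [-0.001, 0, 0], "twist": 0}
    - {"fingers": 0.5, "delta_pos": [0, 0, 0], "twist": 0}

```text
clock: 46.42
ee_pos: [0.6911, -0.2296, 0.0609]
tcp_rot: [3.141, -0.004, -3.051]
contact_force: [-5.7, 2.3, 1.8]
gripper_width: 0.68
grasp_force: 30.0
```

```bash
python3 t.py
```

```text
TCP own x 0.0578 y -0.1372 z 0.0609 F [-5.7  2.3  1.8]
-28:-17.3  -23:-11.5  -18:-5.5  -13:0.5  -8:6.5  -3:12.4  2:18.4  7:24.5  12:29.5  22:43.0  27:40.9  32:36.8  37:33.0  42:26.7  47:26.7  52:26.9  57:26.8
```

Call:
step_arm:
  moves:
    - {"fingers": 0.5, "delta_pos": [-0.002, 0, 0.003], "twist": 0}
    - {"fingers": 0.5, "delta_pos": [-0.002, 0, 0.003], "twist": 0}
    - {"fingers": 0.5, "delta_pos": [-0.002, 0, 0.002], "twist": 0}
    - {"fingers": 0.5, "delta_pos": [-0.002, 0, 0.001], "twist": 0}
    - {"fingers": 0.5, "delta_pos": [0, 0, 0], "twist": 0}

```text
clock: 46.88
ee_pos: [0.6991, -0.229, 0.0521]
tcp_rot: [3.141, -0.004, -3.051]
contact_force: [-7.3, 1.4, 3.6]
gripper_width: 0.685
grasp_force: 30.0
```

```bash
python3 t.py
```

```text
TCP own x 0.0659 y -0.1372 z 0.0521 F [-7.3  1.4  3.6]
-23:-18.8  -18:-9.0  -13:0.8  -8:10.6  -3:20.3  2:30.1  7:37.5  22:43.2  27:41.3  37:35.4  42:35.5  47:35.7  52:35.4
```

Call:
step_arm:
  moves:
    - {"fingers": 0.5, "delta_pos": [0.003, 0, 0.001], "twist": 0}
    - {"fingers": 0.85, "delta_pos": [0, 0, 0], "twist": 0}
    - {"fingers": 0.85, "delta_pos": [0, 0, 0], "twist": 0}
    - {"fingers": 0.85, "delta_pos": [0, 0, 0], "twist": 0}
    - {"fingers": 0.85, "delta_pos": [0, 0, 0], "twist": 0}

```text
clock: 47.35
ee_pos: [0.6979, -0.2291, 0.0521]
tcp_rot: [-3.141, 0.0, -3.05]
contact_force: [0.5, -0.5, 0.3]
gripper_width: 0.849
grasp_force: 0.0
```

Call:
step_arm:
  moves:
    - {"fingers": 0.85, "delta_pos": [0, 0, -0.02], "twist": 0}
    - {"fingers": 0.85, "delta_pos": [0, 0, -0.03], "twist": 0}
    - {"fingers": 0.85, "delta_pos": [0, 0, -0.025], "twist": 0}
    - {"fingers": 0.5, "delta_pos": [0.02, 0, 0], "twist": 0}
    - {"fingers": 0, "delta_pos": [0.03, 0, 0], "twist": 0}

```text
clock: 47.77
ee_pos: [0.6507, -0.2329, 0.129]
tcp_rot: [-3.14, 0.005, -3.048]
contact_force: [-0.3, 0.3, -0.1]
gripper_width: 0.739
grasp_force: 0.0
```

Call:
step_arm:
  moves:
    - {"fingers": 0, "delta_pos": [0.02, 0, 0], "twist": 0}
    - {"fingers": 0, "delta_pos": [0, 0, 0], "twist": 0}
    - {"fingers": 0, "delta_pos": [0, 0, 0], "twist": 0}
    - {"fingers": 0, "delta_pos": [0, 0, 0], "twist": 0}
    - {"fingers": 0, "delta_pos": [0, 0, 0], "twist": 0}

```text
clock: 48.18
ee_pos: [0.6291, -0.2349, 0.1271]
tcp_rot: [3.142, 0.001, -3.049]
contact_force: [-0.3, -0.1, -0.3]
gripper_width: 0.356
grasp_force: 0.0
```

```bash
python3 q.py
```

```text
t 48.2 TCP own [-0.0044 -0.137 ] 0.1271 F [-0.3 -0.1 -0.3] w 0.36
z28: x 38.9..41.5 n160 | z34: x 40.8..44.3 n241 | z40: x 43.9..47.5 n267 | z46: x 47.1..50.7 n273 | z52: x 50.2..53.9 n296 | z58: x 53.4..57.0 n298 | z64: x 56.4..60.2 n330 | z70: x 59.6..63.2 n336 | z76: x 62.5..65.1 n225 | z88: x 95.5..109.4 n601 | z94: x 83.6..93.6 n332 | z100: x 77.8..83.0 n196 |
```

Call:
step_arm:
  moves:
    - {"fingers": 0, "delta_pos": [-0.011, 0, 0.02], "twist": 0}
    - {"fingers": 0, "delta_pos": [-0.011, 0, 0.03], "twist": 0}
    - {"fingers": 0, "delta_pos": [0, 0, 0.03], "twist": 0}
    - {"fingers": 0, "delta_pos": [0, 0, 0.018], "twist": 0}
    - {"fingers": 0, "delta_pos": [0, 0, 0], "twist": 0}

```text
clock: 48.65
ee_pos: [0.6475, -0.2318, 0.0238]
tcp_rot: [3.139, -0.007, -3.049]
contact_force: [-0.7, 0.9, -0.3]
gripper_width: 0.005
grasp_force: 0.0
```

Call:
step_arm:
  moves:
    - {"fingers": 0, "delta_pos": [-0.004, 0, 0.003], "twist": 0}
    - {"fingers": 0, "delta_pos": [-0.004, 0, 0], "twist": 0}
    - {"fingers": 0, "delta_pos": [-0.004, 0, 0], "twist": 0}
    - {"fingers": 0, "delta_pos": [-0.004, 0, 0], "twist": 0}
    - {"fingers": 0, "delta_pos": [-0.004, 0, 0], "twist": 0}

```text
clock: 49.07
ee_pos: [0.6708, -0.2318, 0.0275]
tcp_rot: [-3.141, 0.002, -3.05]
contact_force: [-0.8, 0.1, -0.4]
gripper_width: 0.004
grasp_force: 0.3
```

```bash
python3 -c "
from q import *
prof('side',-.165,-.15)"
```

```text
t 49.1 TCP own [ 0.0375 -0.1376] 0.0275 F [-0.8  0.1 -0.4] w 0.0
z22: x 46.8..101.7 n12 | z28: x 46.8..102.4 n26 | z34: x 49.5..103.1 n20 | z40: x 52.5..65.4 n17 | z70: x 27.2..44.2 n12 | z76: x 28.2..45.7 n14 |
```

Call:
step_arm:
  moves:
    - {"fingers": 0, "delta_pos": [-0.004, 0, 0.002], "twist": 0}
    - {"fingers": 0, "delta_pos": [-0.004, 0, 0], "twist": 0}
    - {"fingers": 0, "delta_pos": [-0.003, 0, 0], "twist": 0}
    - {"fingers": 0, "delta_pos": [-0.002, 0, 0], "twist": 0}
    - {"fingers": 0, "delta_pos": [0, 0, 0], "twist": 0}

```text
clock: 49.53
ee_pos: [0.6832, -0.2302, 0.024]
tcp_rot: [3.142, 0.0, -3.05]
contact_force: [-0.7, -0.1, -0.0]
gripper_width: 0.004
grasp_force: 0.0
```

Call:
step_arm:
  moves:
    - {"fingers": 0, "delta_pos": [0.02, 0, 0], "twist": 0}
    - {"fingers": 0, "delta_pos": [0.03, 0, -0.02], "twist": 0}
    - {"fingers": 0.4, "delta_pos": [0.01, 0, -0.04], "twist": 0}
    - {"fingers": 0.8, "delta_pos": [0, 0, -0.04], "twist": 0}
    - {"fingers": 0.85, "delta_pos": [0, 0, -0.01], "twist": 0}

```text
clock: 49.95
ee_pos: [0.6249, -0.2378, 0.141]
tcp_rot: [-3.138, 0.008, -3.052]
contact_force: [1.4, -1.7, 1.0]
gripper_width: 0.198
grasp_force: 0.0
```

```bash
python3 q.py; python3 q.py
```

```text
t 50.0 TCP own [-0.0088 -0.1396] 0.141 F [ 1.4 -1.7  1. ] w 0.2
z22: x 58.0..59.3 n92 | z28: x 58.0..59.1 n82 | z34: x 58.0..59.0 n88 | z40: x 57.9..59.0 n96 | z46: x 57.9..59.1 n109 | z52: x 57.9..59.1 n111 | z58: x 57.9..59.1 n116 | z64: x 57.9..59.0 n124 | z70: x 57.9..59.2 n136 | z76: x 57.8..59.2 n138 | z82: x 58.0..59.3 n159 | z88: x 58.2..109.0 n777 | z94: x 57.8..59.2 n106 | 
t 50.0 TCP own [-0.008  -0.1393] 0.1409 F [-0.2  0.4  1.4] w 0.24
z22: x 58.6..59.8 n103 | z28: x 58.9..60.6 n132 | z34: x 59.5..61.0 n129 | z40: x 60.3..61.6 n137 | z46: x 60.8..62.2 n149 | z52: x 61.4..62.9 n159 | z58: x 61.9..63.5 n167 | z64: x 62.5..64.2 n179 | z70: x 63.2..64.6 n187 | z76: x 63.7..65.3 n205 | z82: x 64.1..65.9 n210 | z88: x 65.3..109.3 n536 | z100: x 86.4..88.9 n90 |
```

Call:
step_arm:
  moves:
    - {"fingers": 0.85, "delta_pos": [-0.02, 0, 0], "twist": 0}
    - {"fingers": 0.85, "delta_pos": [-0.03, 0.001, 0], "twist": 0}
    - {"fingers": 0.85, "delta_pos": [-0.028, 0, 0], "twist": 0}
    - {"fingers": 0.85, "delta_pos": [0, 0, 0.015], "twist": 0}
    - {"fingers": 0.85, "delta_pos": [0, 0, 0.01], "twist": 0}

```text
clock: 50.47
ee_pos: [0.701, -0.2263, 0.106]
tcp_rot: [3.14, -0.002, -3.048]
contact_force: [-1.2, -0.7, -0.1]
gripper_width: 0.662
grasp_force: 0.0
```

```bash
python3 -c "
from q import *
prof('side',-.165,-.15)"; python3 t.py
```

```text
t 50.5 TCP own [ 0.068  -0.1347] 0.106 F [-1.2 -0.7 -0.1] w 0.66
z22: x 59.5..102.9 n19 | z28: x 60.3..102.8 n16 | z34: x 60.3..103.0 n21 | z40: x 60.7..102.0 n15 | z46: x 61.5..105.6 n14 | z52: x 62.0..97.4 n16 | z58: x 63.0..98.6 n18 | z64: x 62.4..97.8 n16 | z70: x 63.9..98.3 n16 | z76: x 64.3..97.3 n16 | z82: x 64.1..105.8 n21 | z88: x 65.0..108.3 n24 | 
TCP own x 0.0655 y -0.1349 z 0.1035 F [-1.2  0.1 -2. ]
-8:-36.1  -3:-4.0  2:-3.7  7:-3.8  12:-3.9  17:-4.2  27:-24.5  32:-18.9  37:-16.0  42:-16.0
```

Call:
step_arm:
  moves:
    - {"fingers": 0.85, "delta_pos": [0, 0, -0.006], "twist": 0}
    - {"fingers": 0.85, "delta_pos": [-0.003, -0.002, 0], "twist": 0}
    - {"fingers": 0.85, "delta_pos": [-0.002, 0, 0], "twist": 0}
    - {"fingers": 0.85, "delta_pos": [0, 0, 0], "twist": 0}
    - {"fingers": 0.85, "delta_pos": [0, 0, 0], "twist": 0}

```text
clock: 50.98
ee_pos: [0.7058, -0.2295, 0.1158]
tcp_rot: [-3.141, 0.001, -3.051]
contact_force: [-0.1, 0.8, -0.1]
gripper_width: 0.854
grasp_force: 0.0
```

```bash
python3 - <<'E'
from q import *
s=observe();c,P=cap('wrist');q=P.reshape(-1,3);q=q[(q[:,2]>.094)&(q[:,2]<.104)]
o=own(q);o=o[(abs(o[:,0]-.07)<.03)];print(s['ee_pos'],own(s['ee_pos']),'opening',s['gripper_width'],np.percentile(o,[2,98],axis=0).round(4))
E
```

```text
[ 0.70583926 -0.22948935  0.11582044] [ 0.0725529  -0.13834407] opening 0.8544684943807519 [[ 0.0618 -0.1646]
 [ 0.0834 -0.1078]]
```

Call:
step_arm:
  moves:
    - {"fingers": 0.85, "delta_pos": [0, 0.002, 0.015], "twist": 0}
    - {"fingers": 0.85, "delta_pos": [0, 0, 0.02], "twist": 0}
    - {"fingers": 0.85, "delta_pos": [0, 0, 0.017], "twist": 0}
    - {"fingers": 0.5, "delta_pos": [0, 0, 0], "twist": 0}
    - {"fingers": 0.5, "delta_pos": [0, 0, 0], "twist": 0}

```text
clock: 51.45
ee_pos: [0.7048, -0.2271, 0.0624]
tcp_rot: [3.141, -0.002, -3.05]
contact_force: [0.1, -1.3, 0.6]
gripper_width: 0.736
grasp_force: 0.0
```

Call:
step_arm:
  moves:
    - {"fingers": 0.5, "delta_pos": [0, 0, 0], "twist": 0}
    - {"fingers": 0.5, "delta_pos": [0, 0, 0], "twist": 0}
    - {"fingers": 0.5, "delta_pos": [0, 0, 0], "twist": 0}
    - {"fingers": 0.5, "delta_pos": [0, 0, 0], "twist": 0}
    - {"fingers": 0.5, "delta_pos": [0, 0, 0], "twist": 0}

```text
clock: 51.87
ee_pos: [0.7057, -0.2274, 0.0638]
tcp_rot: [-3.141, 0.001, -3.05]
contact_force: [0.6, -0.4, 0.9]
gripper_width: 0.68
grasp_force: 29.9
```

```bash
python3 t.py; python3 -c "
from q import *
prof('side',-.165,-.15)"
```

```text
TCP own x 0.0726 y -0.1363 z 0.0638 F [ 0.6 -0.4  0.9]
-13:14.5  -8:35.9  -3:35.9  2:35.9  7:35.8  22:15.2  37:28.3  42:26.3  47:24.7  52:24.1  57:23.8  
t 51.9 TCP own [ 0.0727 -0.1363] 0.0638 F [ 0.2 -0.7  0.8] w 0.68
z22: x 59.5..102.8 n21 | z28: x 59.5..102.5 n13 | z34: x 59.1..102.1 n21 | z40: x 59.7..102.2 n18 | z46: x 59.4..107.0 n12 | z58: x 59.1..97.4 n14 | z76: x 58.9..97.2 n13 | z82: x 59.4..100.1 n12 | z94: x 59.2..72.0 n17 | z100: x 60.0..71.6 n17 |
```

Upright and held. I'll carry it clear of the head, set it down, and get behind it.

Call:
step_arm:
  moves:
    - {"fingers": 0.5, "delta_pos": [0, 0, -0.008], "twist": 0}
    - {"fingers": 0.5, "delta_pos": [0.012, 0.01, -0.004], "twist": 0}
    - {"fingers": 0.5, "delta_pos": [0, 0.02, 0], "twist": 0}
    - {"fingers": 0.5, "delta_pos": [0, 0.02, 0], "twist": 0}
    - {"fingers": 0.5, "delta_pos": [0, 0.015, 0], "twist": 0}

```text
clock: 52.38
ee_pos: [0.6876, -0.162, 0.0758]
tcp_rot: [3.141, 0.0, -3.05]
contact_force: [0.5, 0.7, -1.7]
gripper_width: 0.684
grasp_force: 29.9
```

Call:
step_arm:
  moves:
    - {"fingers": 0.5, "delta_pos": [0, 0, 0], "twist": 0}
    - {"fingers": 0.5, "delta_pos": [0, 0, 0.005], "twist": 0}
    - {"fingers": 0.5, "delta_pos": [0, 0, 0.004], "twist": 0}
    - {"fingers": 0.5, "delta_pos": [0, 0, 0.002], "twist": 0}
    - {"fingers": 0.5, "delta_pos": [0, 0, 0], "twist": 0}

```text
clock: 52.8
ee_pos: [0.6872, -0.1655, 0.0637]
tcp_rot: [-3.141, -0.001, -3.052]
contact_force: [0.3, -0.0, -0.9]
gripper_width: 0.68
grasp_force: 30.0
```

```bash
python3 t.py
```

```text
TCP own x 0.0595 y -0.0730 z 0.0637 F [ 0.3 -0.  -0.9]
-13:14.4  -8:36.0  -3:36.0  2:36.0  7:35.9  42:-17.5
```

Call:
step_arm:
  moves:
    - {"fingers": 0.8, "delta_pos": [0, 0, 0], "twist": 0}
    - {"fingers": 0.8, "delta_pos": [0, 0, 0], "twist": 0}
    - {"fingers": 0.8, "delta_pos": [0, 0, 0], "twist": 0}
    - {"fingers": 0.8, "delta_pos": [0, 0, -0.02], "twist": 0}
    - {"fingers": 0.8, "delta_pos": [0, 0, -0.02], "twist": 0}

```text
clock: 53.27
ee_pos: [0.6866, -0.1635, 0.1032]
tcp_rot: [3.141, -0.003, -3.05]
contact_force: [0.3, -0.0, 1.5]
gripper_width: 0.796
grasp_force: 0.0
```

Call:
step_arm:
  moves:
    - {"fingers": 0.8, "delta_pos": [0, 0, -0.015], "twist": 0}
    - {"fingers": 0.4, "delta_pos": [-0.01, 0, 0], "twist": 0}
    - {"fingers": 0, "delta_pos": [-0.012, 0, 0], "twist": 0}
    - {"fingers": 0, "delta_pos": [-0.01, 0, 0], "twist": 0}
    - {"fingers": 0, "delta_pos": [0, 0, 0], "twist": 0}

```text
clock: 53.68
ee_pos: [0.721, -0.16, 0.1192]
tcp_rot: [3.141, 0.001, -3.049]
contact_force: [-0.9, 0.4, -0.1]
gripper_width: 0.533
grasp_force: 0.0
```

Call:
step_arm:
  moves:
    - {"fingers": 0, "delta_pos": [0, 0, 0], "twist": 0}
    - {"fingers": 0, "delta_pos": [0, 0, 0], "twist": 0}
    - {"fingers": 0, "delta_pos": [0, 0, 0], "twist": 0}
    - {"fingers": 0, "delta_pos": [0, 0, 0], "twist": 0}
    - {"fingers": 0, "delta_pos": [0, 0, 0], "twist": 0}

```text
clock: 54.1
ee_pos: [0.7191, -0.161, 0.1193]
tcp_rot: [-3.142, -0.0, -3.051]
contact_force: [-0.2, -0.1, -0.1]
gripper_width: 0.158
grasp_force: 0.0
```

```bash
python3 -c "
from q import *
prof('side',-.1,-.045)"
```

```text
t 54.1 TCP own [ 0.0918 -0.0713] 0.1193 F [-0.2 -0.1 -0.1] w 0.16
z22: x 46.2..102.5 n43 | z28: x 46.1..103.5 n49 | z34: x 46.2..102.9 n41 | z40: x 46.7..104.8 n55 | z46: x 46.3..109.1 n59 | z52: x 45.9..48.2 n23 | z58: x 46.1..49.1 n32 | z64: x 46.0..48.3 n25 | z70: x 45.8..48.7 n28 | z76: x 45.5..48.7 n34 | z82: x 45.9..48.7 n26 | z88: x 45.6..49.0 n33 | z94: x 46.0..67.6 n56 | z100: x 47.5..67.2 n91 |
```

Call:
step_arm:
  moves:
    - {"fingers": 0, "delta_pos": [0, 0, 0.015], "twist": 0}
    - {"fingers": 0, "delta_pos": [0, 0, 0.015], "twist": 0}
    - {"fingers": 0, "delta_pos": [0, 0, 0.009], "twist": 0}
    - {"fingers": 0, "delta_pos": [0, 0, 0], "twist": 0}
    - {"fingers": 0, "delta_pos": [0.006, 0, 0], "twist": 0}

```text
clock: 54.57
ee_pos: [0.7138, -0.1609, 0.0797]
tcp_rot: [3.141, -0.0, -3.05]
contact_force: [-0.3, -0.3, 0.5]
gripper_width: 0.008
grasp_force: 0.0
```

Call:
step_arm:
  moves:
    - {"fingers": 0, "delta_pos": [0.006, 0, 0], "twist": 0}
    - {"fingers": 0, "delta_pos": [0.006, 0, 0], "twist": 0}
    - {"fingers": 0, "delta_pos": [0.006, 0, 0], "twist": 0}
    - {"fingers": 0, "delta_pos": [0.006, 0, 0], "twist": 0}
    - {"fingers": 0, "delta_pos": [0.006, 0, 0], "twist": 0}

```text
clock: 54.98
ee_pos: [0.683, -0.1643, 0.0807]
tcp_rot: [-3.141, 0.001, -3.051]
contact_force: [0.1, -0.8, -0.9]
gripper_width: 0.01
grasp_force: 0.0
```

Call:
step_arm:
  moves:
    - {"fingers": 0, "delta_pos": [0.006, 0, 0], "twist": 0}
    - {"fingers": 0, "delta_pos": [0.006, 0, 0], "twist": 0}
    - {"fingers": 0, "delta_pos": [0, 0, -0.02], "twist": 0}
    - {"fingers": 0, "delta_pos": [0, 0, -0.03], "twist": 0}
    - {"fingers": 0, "delta_pos": [0, 0, -0.04], "twist": 0}

```text
clock: 55.4
ee_pos: [0.6694, -0.1647, 0.1683]
tcp_rot: [3.14, -0.005, -3.05]
contact_force: [0.5, 0.3, 0.2]
gripper_width: 0.003
grasp_force: 0.0
```

```bash
python3 -c "
from q import *
c,P=cap('wrist','w8');rects(P,.03,.042,(.5,.715,-.3,.1),200)
c,P=cap('side','s8');rects(P,.026,.042,(.5,.715,-.3,.1),50)
for n in ('side','scene'):
    if n=='scene': cap(n,'sc8')
    for d in spot_in(n,'plate_c'): print(n,d)
plan(.528,-.461,.1)
rects(P,.044,.056,(.45,.65,-.53,-.3),20)
cv2.imwrite('pics/v8.png',cv2.resize(c['color'][130:380,180:430],None,fx=2.2,fy=2.2))"
```

```text
c [ 0.624 -0.045] L,W 0.084 0.06 long-axis deg 4.8 z 0.037 n 5966
c [ 0.629 -0.17 ] L,W 0.084 0.06 long-axis deg 5.4 z 0.037 n 5933
c [0.711 0.035] L,W 0.1 0.002 long-axis deg -85.3 z 0.036 n 462
c [ 0.625 -0.049] L,W 0.085 0.064 long-axis deg 5.6 z 0.035 n 522
c [ 0.63  -0.173] L,W 0.085 0.063 long-axis deg 5.6 z 0.034 n 663
c [0.712 0.039] L,W 0.088 0.004 long-axis deg -87.2 z 0.034 n 70
side {'bbox': [294.3, 216.0, 336.3, 245.4], 'score': 0.72}
side {'bbox': [277.5, 193.5, 309.9, 219.7], 'score': 0.56}
scene {'bbox': [295.8, 219.9, 329.4, 246.5], 'score': 0.82}
scene {'bbox': [269.3, 206.2, 302.0, 227.2], 'score': 0.61}
scene {'bbox': [339.5, 280.3, 356.2, 295.8], 'score': 0.26}
t 55.65 at [ 0.6713 -0.165   0.17  ] yaw -174.8 j7 1.96 | twist 0 then tool d [0.1696, -0.2817, 0.07]
c [ 0.528 -0.462] L,W 0.031 0.03 long-axis deg 37.3 z 0.05 n 245
c [ 0.55  -0.344] L,W 0.056 0.024 long-axis deg -9.2 z 0.05 n 282
c [ 0.539 -0.402] L,W 0.032 0.03 long-axis deg 81.1 z 0.05 n 233
```

View pics/v8.png

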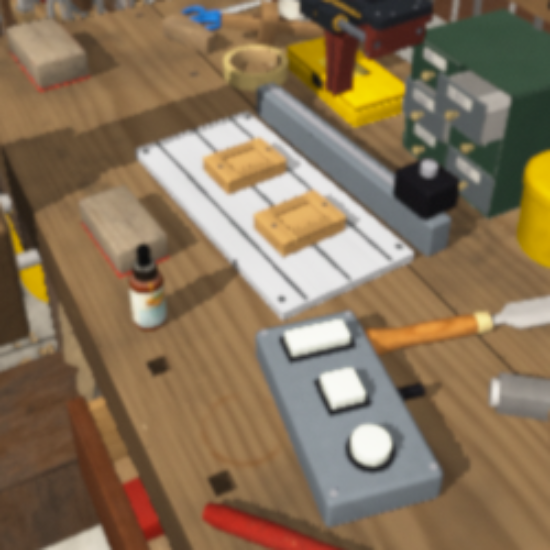

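Both plates lie on the bed with their pockets up, at crop pixels (245,163) and (300,220). Only two plates are present. On to the round key, crop pixel (372,445).

Call:
step_arm:
  moves:
    - {"fingers": 0, "delta_pos": [0.017, -0.0282, 0], "twist": 0}
    - {"fingers": 0, "delta_pos": [0.017, -0.0282, 0], "twist": 0}
    - {"fingers": 0, "delta_pos": [0.017, -0.0282, 0], "twist": 0}
    - {"fingers": 0, "delta_pos": [0.017, -0.0282, 0], "twist": 0}
    - {"fingers": 0, "delta_pos": [0.017, -0.0282, 0], "twist": 0}

```text
clock: 56.07
ee_pos: [0.598, -0.314, 0.1681]
tcp_rot: [3.14, -0.003, -3.05]
contact_force: [0.8, -0.2, -0.1]
gripper_width: 0.005
grasp_force: 0.0
```

Call:
step_arm:
  moves:
    - {"fingers": 0, "delta_pos": [0.017, -0.0282, 0], "twist": 0}
    - {"fingers": 0, "delta_pos": [0.017, -0.0282, 0], "twist": 0}
    - {"fingers": 0, "delta_pos": [0.017, -0.0282, 0], "twist": 0}
    - {"fingers": 0, "delta_pos": [0.017, -0.0282, 0.02], "twist": 0}
    - {"fingers": 0, "delta_pos": [0.017, -0.0282, 0.025], "twist": 0}

```text
clock: 56.48
ee_pos: [0.5275, -0.4631, 0.125]
tcp_rot: [-3.14, 0.001, -3.05]
contact_force: [-0.6, -1.4, 0.3]
gripper_width: 0.008
grasp_force: 0.0
```

Call:
step_arm:
  moves:
    - {"fingers": 0, "delta_pos": [0, 0, 0.03], "twist": 0}
    - {"fingers": 0, "delta_pos": [0, 0, 0.025], "twist": 0}
    - {"fingers": 0, "delta_pos": [0, 0, 0], "twist": 0}
    - {"fingers": 0, "delta_pos": [0, 0, 0], "twist": 0}
    - {"fingers": 0, "delta_pos": [0, 0, 0], "twist": 0}

```text
clock: 56.9
ee_pos: [0.5285, -0.4613, 0.0706]
tcp_rot: [-3.142, 0.0, -3.05]
contact_force: [0.9, -0.7, 0.6]
gripper_width: 0.006
grasp_force: 0.0
```

```bash
python3 -c "
from q import *
plan(.528,-.461,.045)
c,P=cap('wrist','w9');rects(P,.044,.056,(.45,.65,-.53,-.3),100);plan(.528,-.461,.045)"
```

```text
t 56.9 at [ 0.5285 -0.4613  0.0706] yaw -174.7 j7 2.48 | twist 0 then tool d [0.0005, 0.0003, 0.0256]
c [ 0.524 -0.459] L,W 0.032 0.025 long-axis deg 88.6 z 0.052 n 1084
c [ 0.538 -0.401] L,W 0.03 0.03 long-axis deg 79.5 z 0.052 n 2044
c [ 0.547 -0.342] L,W 0.053 0.023 long-axis deg -10.4 z 0.052 n 2733
t 56.95 at [ 0.529  -0.4616  0.0715] yaw -174.7 j7 2.48 | twist 0 then tool d [0.001, 0.0007, 0.0265]
```

View pics/w9.png

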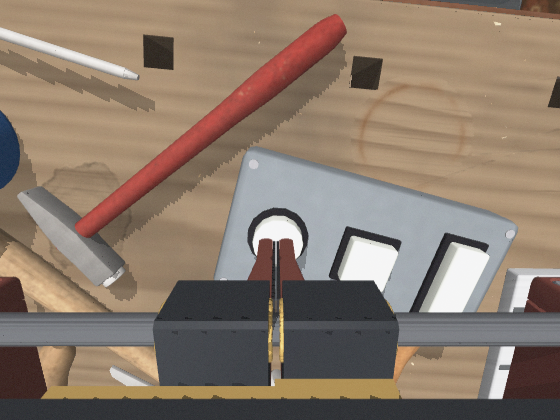

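The closed fingers are centred over the round key, pixel (277,240). Pressing it now.

Call:
step_arm:
  moves:
    - {"fingers": 0, "delta_pos": [0, 0, 0.01], "twist": 0}
    - {"fingers": 0, "delta_pos": [0, 0, 0.008], "twist": 0}
    - {"fingers": 0, "delta_pos": [0, 0, 0.004], "twist": 0}
    - {"fingers": 0, "delta_pos": [0, 0, 0.003], "twist": 0}
    - {"fingers": 0, "delta_pos": [0, 0, 0.001], "twist": 0}

```text
clock: 57.37
ee_pos: [0.5286, -0.4612, 0.0457]
tcp_rot: [3.141, 0.001, -3.05]
contact_force: [-3.1, 3.7, 17.6]
gripper_width: 0.002
grasp_force: 8.7
```

Call:
step_arm:
  moves:
    - {"fingers": 0, "delta_pos": [0, 0, 0.0005], "twist": 0}
    - {"fingers": 0, "delta_pos": [0, 0, 0], "twist": 0}
    - {"fingers": 0, "delta_pos": [0, 0, 0], "twist": 0}
    - {"fingers": 0, "delta_pos": [0, 0, 0], "twist": 0}
    - {"fingers": 0, "delta_pos": [0, 0, 0], "twist": 0}

```text
clock: 57.78
ee_pos: [0.5286, -0.4613, 0.0458]
tcp_rot: [3.142, 0.001, -3.05]
contact_force: [-2.6, 4.7, 15.1]
gripper_width: 0.006
grasp_force: 7.5
```

Call:
step_arm:
  moves:
    - {"fingers": 0, "delta_pos": [0, 0, -0.01], "twist": 0}
    - {"fingers": 0, "delta_pos": [0, 0, -0.0165], "twist": 0}
    - {"fingers": 0, "delta_pos": [0, 0, 0], "twist": 0}
    - {"fingers": 0, "delta_pos": [-0.008, 0.029, 0], "twist": 0}
    - {"fingers": 0, "delta_pos": [-0.0078, 0.0291, 0], "twist": 0}

```text
clock: 58.2
ee_pos: [0.5372, -0.4038, 0.0698]
tcp_rot: [-3.14, -0.0, -3.054]
contact_force: [0.3, 0.1, -1.3]
gripper_width: 0.003
grasp_force: 0.0
```

Call:
step_arm:
  moves:
    - {"fingers": 0, "delta_pos": [0, 0, 0], "twist": 0}
    - {"fingers": 0, "delta_pos": [0, 0, 0], "twist": 0}
    - {"fingers": 0, "delta_pos": [0, 0, 0], "twist": 0}
    - {"fingers": 0, "delta_pos": [0, 0, 0], "twist": 0}
    - {"fingers": 0, "delta_pos": [0, 0, 0], "twist": 0}

```text
clock: 58.62
ee_pos: [0.5378, -0.4036, 0.0699]
tcp_rot: [-3.141, -0.0, -3.052]
contact_force: [0.4, 0.9, 0.1]
gripper_width: 0.002
grasp_force: 0.0
```

Call:
step_arm:
  moves:
    - {"fingers": 0, "delta_pos": [0, 0, 0.01], "twist": 0}
    - {"fingers": 0, "delta_pos": [0, 0, 0.008], "twist": 0}
    - {"fingers": 0, "delta_pos": [0, 0, 0.003], "twist": 0}
    - {"fingers": 0, "delta_pos": [0, 0, 0.003], "twist": 0}
    - {"fingers": 0, "delta_pos": [0, 0, 0.001], "twist": 0}

```text
clock: 59.03
ee_pos: [0.5379, -0.4025, 0.0458]
tcp_rot: [3.141, -0.001, -3.051]
contact_force: [-5.3, 3.7, 15.5]
gripper_width: 0.005
grasp_force: 7.8
```

Call:
step_arm:
  moves:
    - {"fingers": 0, "delta_pos": [0, 0, 0], "twist": 0}
    - {"fingers": 0, "delta_pos": [0, 0, 0], "twist": 0}
    - {"fingers": 0, "delta_pos": [0, 0, 0], "twist": 0}
    - {"fingers": 0, "delta_pos": [0, 0, 0], "twist": 0}
    - {"fingers": 0, "delta_pos": [0, 0, 0], "twist": 0}

```text
clock: 59.45
ee_pos: [0.5379, -0.4025, 0.0459]
tcp_rot: [3.141, -0.001, -3.051]
contact_force: [-3.2, 2.3, 9.7]
gripper_width: 0.01
grasp_force: 4.9
```

Call:
step_arm:
  moves:
    - {"fingers": 0, "delta_pos": [0, 0, -0.01], "twist": 0}
    - {"fingers": 0, "delta_pos": [0, 0, -0.015], "twist": 0}
    - {"fingers": 0, "delta_pos": [0, 0, 0], "twist": 0}
    - {"fingers": 0, "delta_pos": [-0.0085, 0.029, 0], "twist": 0}
    - {"fingers": 0, "delta_pos": [-0.0085, 0.029, 0], "twist": 0}

```text
clock: 59.87
ee_pos: [0.5492, -0.3445, 0.07]
tcp_rot: [-3.14, -0.0, -3.054]
contact_force: [0.8, 0.3, 0.2]
gripper_width: 0.007
grasp_force: 0.0
```

Call:
step_arm:
  moves:
    - {"fingers": 0, "delta_pos": [0, 0, 0], "twist": 0}
    - {"fingers": 0, "delta_pos": [0, 0, 0], "twist": 0}
    - {"fingers": 0, "delta_pos": [0, 0, 0], "twist": 0}
    - {"fingers": 0, "delta_pos": [0, 0, 0], "twist": 0}
    - {"fingers": 0, "delta_pos": [0, 0, 0], "twist": 0}

```text
clock: 60.28
ee_pos: [0.5495, -0.3443, 0.07]
tcp_rot: [-3.141, -0.0, -3.052]
contact_force: [0.8, 0.6, -0.4]
gripper_width: 0.006
grasp_force: 0.0
```

Call:
step_arm:
  moves:
    - {"fingers": 0, "delta_pos": [0, 0, 0.01], "twist": 0}
    - {"fingers": 0, "delta_pos": [0, 0, 0.008], "twist": 0}
    - {"fingers": 0, "delta_pos": [0, 0, 0.003], "twist": 0}
    - {"fingers": 0, "delta_pos": [0, 0, 0.003], "twist": 0}
    - {"fingers": 0, "delta_pos": [0, 0, 0.0012], "twist": 0}

```text
clock: 60.7
ee_pos: [0.5496, -0.3432, 0.0457]
tcp_rot: [3.141, -0.001, -3.051]
contact_force: [-7.0, 2.6, 20.0]
gripper_width: 0.005
grasp_force: 9.7
```

Call:
step_arm:
  moves:
    - {"fingers": 0, "delta_pos": [0, 0, 0], "twist": 0}
    - {"fingers": 0, "delta_pos": [0, 0, 0], "twist": 0}
    - {"fingers": 0, "delta_pos": [0, 0, 0], "twist": 0}
    - {"fingers": 0, "delta_pos": [0, 0, 0], "twist": 0}
    - {"fingers": 0, "delta_pos": [0, 0, 0], "twist": 0}

```text
clock: 61.12
ee_pos: [0.5496, -0.3432, 0.0458]
tcp_rot: [3.141, -0.0, -3.051]
contact_force: [-3.9, 1.8, 11.3]
gripper_width: 0.004
grasp_force: 5.8
```

Call:
step_arm:
  moves:
    - {"fingers": 0, "delta_pos": [0, 0, -0.01], "twist": 0}
    - {"fingers": 0, "delta_pos": [0, 0, -0.03], "twist": 0}
    - {"fingers": 0, "delta_pos": [0, 0, -0.04], "twist": 0}
    - {"fingers": 0, "delta_pos": [0, 0, -0.03], "twist": 0}
    - {"fingers": 0, "delta_pos": [0, 0, 0], "twist": 0}

```text
clock: 61.53
ee_pos: [0.5529, -0.345, 0.1618]
tcp_rot: [-3.136, 0.008, -3.051]
contact_force: [0.2, -1.2, 0.2]
gripper_width: 0.004
grasp_force: 0.0
```

```bash
python3 -c "
from q import *
c,P=cap('scene','end');rects(P,.026,.042,(.5,.715,-.3,.1),50);rects(P,.044,.056,(.45,.65,-.53,-.3),20);rects(P,.028,.05,(.38,.52,-.17,.0))"
```

```text
c [ 0.629 -0.171] L,W 0.088 0.063 long-axis deg 6.8 z 0.034 n 392
c [ 0.625 -0.047] L,W 0.089 0.062 long-axis deg 4.5 z 0.035 n 349
c [0.713 0.038] L,W 0.091 0.008 long-axis deg -84.5 z 0.035 n 55
c [ 0.528 -0.46 ] L,W 0.032 0.027 long-axis deg 40.4 z 0.05 n 100
c [ 0.538 -0.403] L,W 0.033 0.03 long-axis deg 81.9 z 0.05 n 111
c [ 0.548 -0.343] L,W 0.055 0.024 long-axis deg -6.1 z 0.05 n 132
c [ 0.453 -0.082] L,W 0.113 0.063 long-axis deg -85.0 z 0.034 n 511
```

All is in place: plates flat on the bed, keys up, block on the bench. Handing in.

```bash
python3 -c "
from bench import job_done
print(job_done())"
```

```text
the job is handed in; nothing more can be done
None
```

The sanding block is flat on the bench, both plates present lie pocket-up wholly on the bed, and the round, square and bar keys were pressed fully down in that order and came back up; the job is handed in (no verdict was returned). While gripping plate A the open fingertips once pressed on the bed with about 72 N at the wrist, under the 120 N limit, though it would count against the 40 N limit if fingertips are judged as gripper body.

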